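Read the mark plate of a pump housing with the hand reader

TASK

The hand reader lies flat on the bench: set it nose-low in its sloping cradle, down against the stop, let go, and take it again by its tail so that it can point straight down. Hold it steady, square over the small mark plate on the boss of the white pump housing, about 4 cm above it and aimed at the plate's middle, for a full second without touching the housing, then put it back in the cradle the same way and let go. Leave the housing and the other parts where they are.

Things in the scene. Friction and masses are not known exactly. Their poses are not given: they have to be found in the camera images.
- wand: Hand reader: straight grey bar with a larger black head, 200 mm long, 0.3 kg. Handle 34 mm wide, 34 high, x from -100 (tail) to +50 mm; head 46 mm wide, 40 high, x from +50 to +100 mm. Origin: middle of the flat underside shared by both; x along the bar to the nose (reading direction), z out of the top. Centre of mass at x = +12 mm.
- wand_nose (a point): Middle of the reading window at the end of the head, at (100, 0, 20) mm of the reader; axes as the reader's. It reads along +x, from 20 to 70 mm away.
- cradle: Steel trough on the reader's stand (fixed to the bench, base 170 x 80 mm), sloping down at 45 degrees, towards the robot's left. Origin: on its floor, 100 mm above the bench, where the origin of the seated reader lies; x down the slope, y across, z square out of the floor. Floor 26 mm wide from x = -30 to +50 mm, then 62 mm wide for the head. The tail part of the handle stands free.
- cradle_stop (a point): Foot of the end stop, at (102, 0, 0) mm of the cradle, axes as the cradle's. The stop is 18 mm high and the nose rests on or near it; two side walls, 54 mm apart inside and 20 mm high, run from x = +55 to +110 mm of the cradle, around the head.
- housing: White cast pump housing, open at the top, 2.6 kg, on a foot flange 100 x 110 mm, 95 mm high, with a rectangular boss on its -x side, 50 x 56 mm and 80 mm high (x from -87 to -37 mm). Origin: middle of the underside of the round part; z up.
- plate (a point): Middle of the top of the mark plate, a flat level aluminium plate 32 x 42 mm with a dotted mark, on top of the boss, 82 mm above the bench, at (-66, 0, 82) mm of the housing; axes as the housing's.
- pump: Bystander: gear pump with a round foot 100 mm across and a shaft up to 116 mm. Origin under its middle.
- bearing: Bystander: bearing ring 72 mm across, 18 mm high. Origin under its middle.
- gearshaft: Bystander: lying gear shaft 130 mm long along its x, 44 mm thick. Origin under its middle.
- valve_block: Bystander: valve block 80 x 50 mm, 63 mm high. Origin under its middle.
- wrench: Bystander: lying wrench, 190 mm long along its x.
- screwdriver: Bystander: lying screwdriver, 200 mm long along its x.
- sleeve: Bystander: standing steel sleeve 40 mm across, 70 mm high. Origin under its middle.
Things that resemble listed ones, but are neither listed nor needed, are in the scene too. Several things have the shape of the wand; the one meant has the colours described above. Leave any green look-alike of the housing alone.

How it is judged:
By the outcome, as a careful person would: the job done as asked, in the order asked, and still so for the second after the job is handed in, with the robot touching nothing.
It also fails if it takes over 67 s, if anything falls off the work surface, if the arm or the gripper's body presses on something with over 40 N, if the wrist force passes 120 N, or if a joint passes its speed limit or range.

ROBOT

A 6-joint arm with a two-finger parallel gripper is mounted at the origin on the work surface. World frame = base frame: x ahead of the robot, y to its left, z up, the work surface at z = 0. Lengths are in m, angles in degrees, forces in N, time in s.
With the tool pointing down it reaches from about 0.3 to 0.75 m from the base axis. Payload 8.5 kg.
Tool frame: the origin (TCP) lies midway between the tips of the shut fingers; the grasp point (between the pads) lies 19 mm behind it (env.grasp_offset is the distance from the TCP to the grasp point, in m); z points along the fingers, y is the line along which they close (so a half turn about z gives the same grasp; the last joint's range is limited). The gripper opens to 85 mm and grips with 20 to 120 N. Pads are 22 mm wide; open, the fingers measure 114 mm over their backs; the gripper's body (76 mm by 85 mm) begins 54 mm behind the grasp point. The pads swing forward as they close: fully open they stand 13 mm farther back than shut.
Start: joints at [-86.419, 21.807, 74.336, -0, 83.858, -12.336], TCP at [0.151, -0.529, 0.231] pointing down, gripper open.
Joint ranges: [-178.18, 178.18], [-50.72, 133.34], [12.68, 142.11], [-81.47, 261.47], [9.98, 163.14], [-165.26, 165.26]. Speed limits (degrees/s): [136.94, 136.94, 180, 180, 180, 180].

INTERFACE

Orientations are given as a 3x3 rotation matrix whose columns are the frame's x, y, z axes.
In Python, from rig import env gives the robot as it stands.
- The arm moves only by the tool servo_tool, never from a script. Its argument "deltas" is text: rows parted by semicolons, each of 7 numbers parted by spaces: the opening, from 0 (shut) to 1 (fully open), then the shift along the tool's x, y, z in mm, then the turn, a rotation vector about the tool's x, y, z in rad. A call has 1 to 8 rows; each row shifts and turns the commanded pose from where the row before left it, along the tool's axes as they then stand; what a row does not reach is not made up. A row lasts 1/12 s, in which the tool goes at most 41.7 mm and 7.16 degrees, less where a joint would pass 70% of its speed; a pose out of reach is approached as far as the arm can. A call is refused whole if a number of a shift passes 41.7 or a number of a turn 0.125, either way. A call with a gripper value outside its range is refused whole. The fingers move at their own pace and stop on an object; "newtons" is the grip in N (left out, the last holds). Time passes only in rows, so rows that do not move let the fingers close. It gives the time, the measured TCP pose, the force, the opening and the grip force at its end, in the units of the state.
- env.observe(): the state, without advancing time (a new reading comes with each control period).
- env.get_image(name): name is "side" or "top" or "wrist"; returns a dict with "img" (420x560x3 uint8, red, green, blue), "depth" (420x560 float32, m along the optical axis (not along the pixel's ray), 0 where there is no reading), "camera_matrix" (3x3 intrinsics, pixels), "world_to_cam" (4x4, takes a point from world to camera coordinates). Camera axes: x right, y down, z forward; pixel columns grow to the right and rows downward; lengths in m; the calibration is good to about 2 mm. The wrist camera is an equidistant fisheye: a pixel r from the principal point sees the ray r / f radians off the axis. A picture is of the moment at which its call begins.
- env.close_job(): hands the job in; it is judged then, once.
Trained networks look in a picture, given as the dict that the camera call returned (one of the last four; its "shot" number tells which), for a name from the list of things; names that differ only in an ending like _2 or _b are one class to them, and where a whole thing is asked for, a point or a joint stands for the part that bears it (a point fixed in the world has none). Each returns a list of dicts, best first, with "conf" (0 to 1); they miss things now and then, are a little off and sometimes report something else, mostly with a low value. They report only what shows in the picture. A call takes as long as a camera call. They do not tell look-alikes from the thing itself.
- env.spot_in(name, picture): "bbox" ([centre column, centre row, width, height] in pixels, round what is visible of it).
- env.spot_point(name, picture): "uv" ([column, row] in pixels: a listed point, or the origin of a listed thing).
The state is a dict: "time_s": time; "q": joint angles; "qvel": joint speeds; "joint_efforts": joint torques, N m; "position": TCP position; "tool_rot": TCP orientation; "ft_force": force on the tool from outside, world axes, zero at the start; "wrist_torque": the same for the moment, N m; "grip_width": finger opening in m; "gripper_force": force on a finger pad.
Only numpy, scipy, OpenCV 4.12 (cv2) and the standard library are available. Lean on these libraries where they do the work, as an engineer would, in place of code of your own. Each camera call takes 0.05 s, during which the arm holds its last target. There are 200 camera calls.

## Working session

There is one attempt and no reset: what is moved stays moved. The work goes in short steps, Python scripts to look and compute and a tool call to move; the robot and the scene stay as the last step left them, time stands still between calls to the robot, and variables do not carry over. Pictures are saved under pics/ and viewed, at most 10 in all, crops included, and the job is handed in when it is done.

Besides the shell and the picture viewer there is one more tool, called after "Call:" in YAML: its name, and indented under it one key for each argument. servo_tool: Moves the arm, as the interface text tells. Its arguments: {"type":"object","properties":{"deltas":{"type":"string"},"newtons":{"type":"number"}},"required":["deltas"]}

```bash
ls; mkdir -p pics; cat > h.py <<'E'
import numpy as np, cv2
from rig import env
def cloud(p):
    K=p["camera_matrix"];T=np.linalg.inv(p["world_to_cam"]);d=p["depth"]
    v,u=np.mgrid[:d.shape[0],:d.shape[1]]
    c=np.stack([(u-K[0,2])/K[0,0]*d,(v-K[1,2])/K[1,1]*d,d],-1)
    return c@T[:3,:3].T+T[:3,3]
def save(p,n): cv2.imwrite(n,cv2.cvtColor(p["img"],cv2.COLOR_RGB2BGR))
E
python3 - <<'E'
from h import *
for n in("top","side"):
    p=env.get_image(n);save(p,f"pics/{n}0.png");np.savez(f"{n}0.npz",**{k:p[k] for k in("img","depth","camera_matrix","world_to_cam")})
    C=cloud(p)
    print(n, np.linalg.inv(p["world_to_cam"])[:3].round(3).tolist())
    for t in("wand","cradle","housing"):
        print(t,[(np.round(r["bbox"]).tolist(),round(r["conf"],2)) for r in env.spot_in(t,p)[:5]])
    for t in("wand","wand_nose","cradle","cradle_stop","plate","housing"):
        print(t,[(np.round(r["uv"]).tolist(),round(r["conf"],2),C[int(r["uv"][1]),int(r["uv"][0])].round(3).tolist()) for r in env.spot_point(t,p)[:5]])
print(env.grasp_offset, env.observe()["time_s"])
E
```

```text
pics
top [[0.001, -0.997, 0.074, 0.383], [-1.0, -0.001, 0.0, -0.128], [0.0, -0.074, -0.997, 1.5]]
wand [([443.0, 226.0, 76.0, 28.0], 0.9), ([363.0, 220.0, 58.0, 66.0], 0.87), ([369.0, 304.0, 20.0, 74.0], 0.79)]
cradle [([241.0, 217.0, 48.0, 27.0], 0.71)]
housing [([154.0, 166.0, 49.0, 62.0], 0.92), ([107.0, 299.0, 48.0, 56.0], 0.91), ([205.0, 251.0, 65.0, 12.0], 0.4)]
wand [([439.0, 225.0], 0.97, [0.452, -0.566, 0.042]), ([360.0, 218.0], 0.94, [0.471, -0.354, 0.036]), ([367.0, 305.0], 0.56, [0.24, -0.371, 0.035])]
wand_nose [([477.0, 229.0], 0.97, [0.441, -0.668, 0.042]), ([370.0, 265.0], 0.86, [0.344, -0.38, 0.035]), ([344.0, 188.0], 0.59, [0.56, -0.316, -0.001])]
cradle [([253.0, 221.0], 0.78, [0.462, -0.067, 0.102])]
cradle_stop [([231.0, 214.0], 0.89, [0.482, -0.002, 0.037])]
plate [([98.0, 279.0], 0.85, [0.308, 0.338, 0.079]), ([155.0, 178.0], 0.82, [0.577, 0.194, 0.079]), ([129.0, 224.0], 0.47, [0.453, 0.262, 0.071])]
housing [([159.0, 161.0], 0.95, [0.631, 0.203, 0.007]), ([114.0, 302.0], 0.63, [0.245, 0.317, 0.014])]
side [[0.975, -0.165, 0.15, 0.268], [-0.223, -0.708, 0.67, 
[... 475 characters left out ...]
8, [0.242, -0.404, 0.016])]
wand_nose [([299.0, 402.0], 0.95, [0.432, -0.679, 0.011]), ([242.0, 309.0], 0.87, [0.34, -0.403, 0.041]), ([306.0, 272.0], 0.86, [0.55, -0.318, 0.038])]
cradle [([263.0, 205.0], 0.46, [0.469, -0.092, 0.118]), ([284.0, 299.0], 0.44, [0.464, -0.394, 0.035])]
cradle_stop [([241.0, 162.0], 0.48, [0.448, 0.227, 0.033]), ([263.0, 205.0], 0.43, [0.466, -0.088, 0.119])]
plate [([275.0, 155.0], 0.87, [0.571, 0.18, 0.082]), ([200.0, 138.0], 0.54, [0.314, 0.347, 0.079])]
housing [([293.0, 164.0], 0.9, [0.632, 0.168, 0.042]), ([186.0, 163.0], 0.62, [0.255, -0.123, 0.36]), ([322.0, 219.0], 0.27, [0.672, -0.092, 0.002]), ([230.0, 197.0], 0.21, [0.379, 0.064, 0.023])]
0.0187 1.0
```

View pics/top0.png

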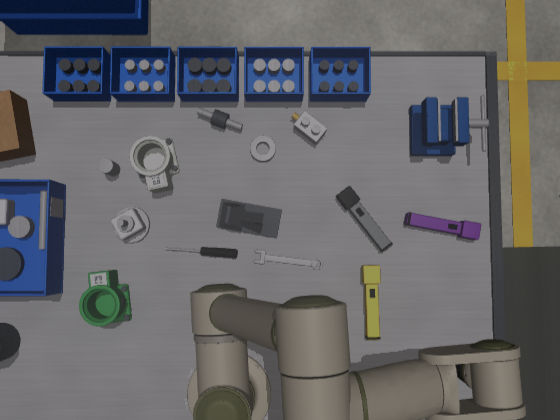

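```bash
python3 - <<'E'
import numpy as np,cv2
i=np.load("top0.npz")["img"][...,::-1]
a=cv2.resize(i[170:350,320:490],None,fx=3,fy=3,interpolation=2)[:540]
cv2.imwrite("pics/crop.png",a)
E
```

```text
(no output)
```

View pics/crop.png

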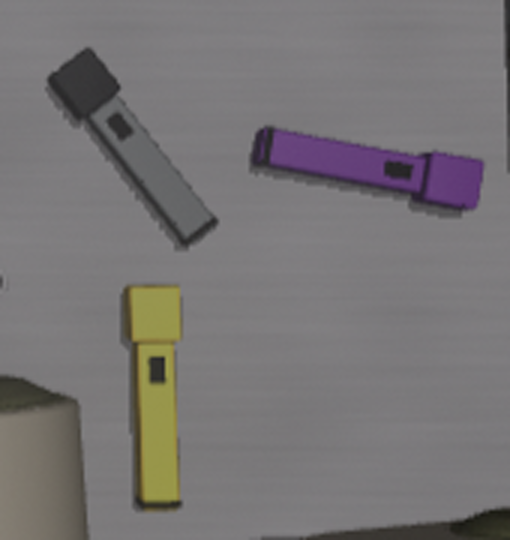

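The top view shows three reader-shaped things. Grey with a black head is at (363,220), nose at about (341,189). Purple is at (443,226) and yellow at (372,303). The grey one fits the description, and the crop confirms it: grey handle, black head, top side up. The white housing is at (154,160) with its plate at about (156,180); the green look-alike at (105,300) stays untouched. The cradle is at (250,218).

```bash
python3 - <<'E'
from h import *
P={n:dict(np.load(n+"0.npz")) for n in("top","side")}
C={n:cloud(P[n]) for n in P}
o=env.observe(); print(np.array(o["tool_rot"]).round(3).tolist(),o["position"],o["q"],o["grip_width"])
def box(n,u0,u1,v0,v1):
    return C[n][v0:v1,u0:u1].reshape(-1,3),P[n]["img"][v0:v1,u0:u1].reshape(-1,3)
def rect(pts):
    (c,s,a)=cv2.minAreaRect((pts[:,:2]*1000).astype(np.float32)); return np.round(c,1),np.round(s,1),round(a,2)
# bench height
for n,b in(("top",(300,335,200,240)),("top",(180,215,190,215)),):
    print("bench",np.median(box(n,*b)[0][:,2]))
for n,b in (("top",(330,398,180,256)),("side",(250,325,262,332))):
    q,_=box(n,*b)
    h=q[(q[:,2]>.025)&(q[:,2]<.05)]; hd=q[(q[:,2]>.0372)&(q[:,2]<.05)]; hn=q[(q[:,2]>.025)&(q[:,2]<.0365)]
    print(n,"wand all",rect(h),len(h),"head",np.median(hd,0),len(hd),"handle",np.median(hn,0),len(hn), np.percentile(h[:,2],[5,25,50,75,95]).round(4))
for n,b in (("top",(140,172,165,200)),("side",(262,292,140,172))):
    q,c=box(n,*b); m=(abs(q[:,2]-.081)<.006); print(n,"boss",rect(q[m]),m.sum(),np.percentile(q[m][:,2],[10,50,90]))
# housing rim
q,c=box("top",125,185,130,200); m=abs(q[:,2]-.095)<.005; r=q[m]
A=np.c_[2*r[:,:2],np.ones(len(r))]; s=np.linalg.lstsq(A,(r[:,:2]**2).sum(1),rcond=None)[0]; print("rim c",s[:2],len(r))
q,c=box("top",210,290,190,245)
for lo,hi in((.004,.4),(.004,.02),(.02,.2)):
    m=(q[:,2]>lo)&(q[:,2]<hi); print("cradle",lo,rect(q[m]),m.sum())
d=C["top"][194:242:2,214:286:3,2]; print((d*1000).astype(int))
# big crops for viewing
a=cv2.resize(P["top"]["img"][120:250,120:290,::-1],None,fx=4,fy=4,interpolation=2); cv2.imwrite("pics/crop2.png",a)
E
```

```text
[[0.962, 0.274, -0.0], [0.274, -0.962, -0.0], [-0.0, 0.0, -1.0]] [ 0.15081835 -0.52891298  0.23132781] [-8.64194470e+01  2.18068227e+01  7.43345490e+01 -1.70213825e-03
  8.38562332e+01 -1.23351355e+01] 0.08539008845101545
bench 0.0010416908296255745
bench 0.0008153663134027322
top wand all (array([ 469.5, -369.1]), array([199.9,  47.3]), 38.93) 1020 head [ 0.51184654 -0.33518163  0.03969482] 426 handle [ 0.45263907 -0.3784358   0.03342018] 533 [0.0296 0.0333 0.0362 0.0391 0.0434]
side wand all (array([ 501. , -407.3]), array([201. , 131.1]), 39.27) 868 head [ 0.52580435 -0.33533383  0.03952941] 228 handle [ 0.46014834 -0.39129747  0.03288937] 595 [0.0283 0.032  0.0344 0.0373 0.0412]
top boss (array([580.6, 197. ]), array([72.6, 61.3]), 14.29) 327 [0.07760249 0.08169313 0.08530284]
side boss (array([608.2, 192.3]), array([114.9,  84.1]), 27.61) 173 [0.07676987 0.08054589 0.08502738]
rim c [0.63020238 0.20522355] 430
cradle 0.004 (array([475.8, -52.6]), array([150. , 219.5]), 0.06) 2238
cradle 0.004 (array([475.8, -52.6]), array([150. , 219.5]), 0.06) 1497
cradle 0.02 (array([471.6, -5
[... 2341 characters left out ...]
6   15   12   16    9
    12    9    9   15    9   13   11   15    0    3]
 [   2    2    5    1   -5    0    1    2   -4    1    9   13   11   12
    13   15   14   11   14   18   16   16    0    0]
 [   6   -4    1 1500    1    4    2    0    3    0   -3    1    2    4
    18   13   14   13   16   17   15   -1    1    0]
 [   3    0    5    2    1    3    5    9    2    8    0    0    0   -4
    -2   -1    0    4   10   11   12    0    0    3]
 [   1 1500    3    0    3    1    4    4    1    0   -2    1    0   -1
    -1    1    2    4    3    4    5   -2    5   -3]
 [   5    0   -1    2   -1   -2    2    4    9    2   -1    5    1   -4
     0   -2    0    1    2    3   -3    0   -4    5]]
```

View pics/crop2.png

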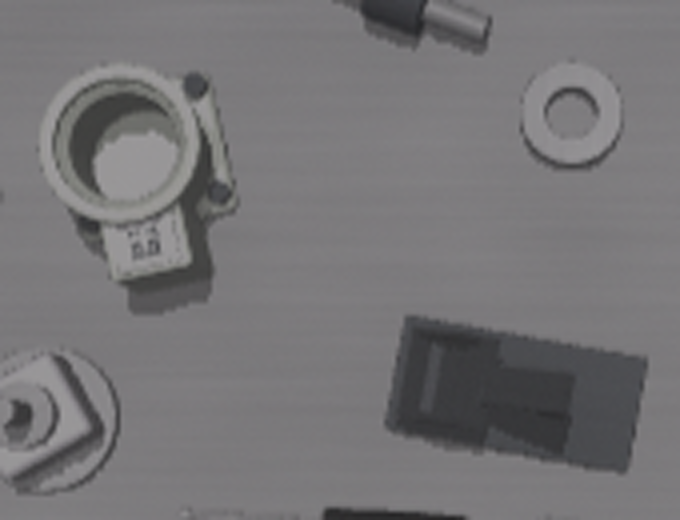

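```bash
cat > fit.py <<'E'
from h import *
from scipy.optimize import differential_evolution as DE
def hwand(x,y):
    h=np.zeros_like(x); h[(abs(x+25)<75)&(abs(y)<17)]=34; h[(abs(x-75)<25)&(abs(y)<23)]=40; return h
def hboss(x,y):
    h=np.full_like(x,np.nan); b=(x<-45)
    h[b]=0; h[b&(x>-55)&(abs(y)<60)]=np.nan; h[(x>-87)&b&(abs(y)<28)]=80; h[(abs(x+66)<16)&(abs(y)<21)]=82; return h
def hcradle(x,y): # x,y horizontal in cradle yaw frame, mm; origin z=100
    h=np.full_like(x,12.); s=2**.5
    fl=lambda a,b,w: (x*s>a)&(x*s<b)&(abs(y)<w)
    h[fl(-30,50,13)]=(100-x)[fl(-30,50,13)]; m=fl(50,102,31); h[m]=(100-x)[m]
    # wall tops: point (X,20): xh=(X+20)/s, z=100+(20-X)/s
    w=(x*s>75)&(x*s<130)&(abs(abs(y)-29)<2); h[w]=(100-x+20*s)[w]
    t=(x*s>120)&(x*s<126); h[t&(abs(y)<27)]=(100-x+18*s)[t&(abs(y)<27)]
    h[(x*s>=102)&~w&~t]=np.nan; h[x*s<-32]=12; h[abs(y)>33]=12
    return h
def fit(hf,pts,c0,yaw0,r=12,dy=12,cap=15):
    def loss(p):
        c,s=np.cos(p[2]),np.sin(p[2]); d=pts[:,:2]*1e3-p[:2]
        x=d@[c,s]; y=d@[-s,c]; e=abs(hf(x,y)-pts[:,2]*1e3); 
        return np.nansum(np.minimum(e,cap)-cap*.6)/100 if hf is not hwand else np.minimum(e,cap).mean()
    y0=np.radians(yaw0);D=np.radians(dy)
    o=DE(loss,[(c0[0]-r,c0[0]+r),(c0[1]-r,c0[1]+r),(y0-D,y0+D)],seed=1,tol=1e-6,maxiter=150,popsize=15,polish=False)
    return o.x[:2].round(1),np.degrees(o.x[2]).round(2),round(o.fun,3)
E
python3 - <<'E'
from fit import *
P={n:dict(np.load(n+"0.npz")) for n in("top","side")}
C={n:cloud(P[n]) for n in P}
def near(n,c,r):
    q=C[n].reshape(-1,3); return q[(np.hypot(q[:,0]-c[0],q[:,1]-c[1])<r)&(q[:,2]<.3)&(q[:,2]>-.02)]
print("wand",fit(hwand,near("top",(.47,-.369),.13),(469.5,-369),39))
for n in("top","side"):
    q=near(n,(.46,-.06),.12)
    print("cradle",n,fit(hcradle,q,(462,-67),80),len(q))
    q=near(n,(.577,.194),.06)
    print("boss",n,fit(hboss,q,(640,206),10,15,20),len(q))
E
```

```text
wand (array([ 468.1, -368.1]), np.float64(37.52), np.float64(3.192))
cradle top (array([470.3, -65.4]), np.float64(80.51), np.float64(-29.357)) 5855
boss top (array([630.9, 205.8]), np.float64(12.14), np.float64(-38.073)) 1558
cradle side (array([474. , -57.4]), np.float64(76.97), np.float64(28.792)) 2973
boss side (array([633.5, 207.7]), np.float64(14.21), np.float64(-6.824)) 802
```

```bash
cat > plan.py <<'E'
from h import *
from scipy.spatial.transform import Rotation as Ro
def frame(yaw): # wand flat
    c,s=np.cos(np.radians(yaw)),np.sin(np.radians(yaw)); return np.array([[c,-s,0],[s,c,0],[0,0,1]])
def cradleR(yaw):
    c,s=np.cos(np.radians(yaw)),np.sin(np.radians(yaw)); k=.5**.5
    X=np.array([c*k,s*k,-k]);Z=np.array([c*k,s*k,k]); return np.c_[X,np.cross(Z,X),Z]
G1=np.c_[[1,0,0],[0,-1,0],[0,0,-1]].astype(float).T  # tool in wand: x=+x, z=-z
G2=np.c_[[0,0,1],[0,-1,0],[1,0,0]].astype(float)     # tool x=wz, y=-wy, z=wx
def rows(p,R,g,n,p0=None,R0=None):
    """straight line + steady turn, n rows; p in mm"""
    o=env.observe(); p0=o["position"]*1e3 if p0 is None else p0; R0=np.array(o["tool_rot"]) if R0 is None else R0
    w=Ro.from_matrix(R0.T@R).as_rotvec(); d=(np.array(p)-p0)/n; Rc=R0; out=[]
    for i in range(n):
        out.append(" ".join([f"{g:g}"]+[f"{v:.1f}" for v in Rc.T@d]+[f"{v:.4f}" for v in w/n])); Rc=Rc@Ro.from_rotvec(w/n).as_matrix()
    for i in range(0,n,8): print("; ".join(out[i:i+8]))
    return np.array(p),R
E
python3 - <<'E'
from plan import *
R=frame(38.2)@G1; print(R.round(2))
rows([475,-364,130],R,1,16)
E
```

```text
[[ 0.79  0.62  0.  ]
 [ 0.62 -0.79  0.  ]
 [ 0.    0.   -1.  ]]
1 22.3 -4.4 6.3 0.0000 0.0000 -0.0243; 1 22.4 -3.8 6.3 0.0000 0.0000 -0.0243; 1 22.5 -3.3 6.3 0.0000 0.0000 -0.0243; 1 22.6 -2.7 6.3 0.0000 0.0000 -0.0243; 1 22.6 -2.2 6.3 0.0000 0.0000 -0.0243; 1 22.7 -1.6 6.3 0.0000 0.0000 -0.0243; 1 22.7 -1.1 6.3 0.0000 0.0000 -0.0243; 1 22.7 -0.5 6.3 0.0000 0.0000 -0.0243
1 22.7 0.0 6.3 0.0000 0.0000 -0.0243; 1 22.7 0.6 6.3 0.0000 0.0000 -0.0243; 1 22.7 1.1 6.3 0.0000 0.0000 -0.0243; 1 22.7 1.7 6.3 0.0000 0.0000 -0.0243; 1 22.6 2.2 6.3 0.0000 0.0000 -0.0243; 1 22.6 2.8 6.3 0.0000 0.0000 -0.0243; 1 22.5 3.3 6.3 0.0000 0.0000 -0.0243; 1 22.4 3.9 6.3 0.0000 0.0000 -0.0243
```

Call:
servo_tool:
  deltas: "1 22.3 -4.4 6.3 0 0 -0.0243; 1 22.4 -3.8 6.3 0 0 -0.0243; 1 22.5 -3.3 6.3 0 0 -0.0243; 1 22.6 -2.7 6.3 0 0 -0.0243; 1 22.6 -2.2 6.3 0 0 -0.0243; 1 22.7 -1.6 6.3 0 0 -0.0243; 1 22.7 -1.1 6.3 0 0 -0.0243; 1 22.7 -0.5 6.3 0 0 -0.0243"
  newtons: 40

```text
time_s: 1.67
position: [0.3138, -0.4458, 0.1807]
tool_rot: [[0.89, 0.456, 0.0], [0.456, -0.89, -0.0], [-0.0, 0.0, -1.0]]
ft_force: [0.1, -0.6, -0.8]
grip_width: 0.0854
gripper_force: 0.0
```

Call:
servo_tool:
  deltas: "1 22.7 0 6.3 0 0 -0.0243; 1 22.7 0.6 6.3 0 0 -0.0243; 1 22.7 1.1 6.3 0 0 -0.0243; 1 22.7 1.7 6.3 0 0 -0.0243; 1 22.6 2.2 6.3 0 0 -0.0243; 1 22.6 2.8 6.3 0 0 -0.0243; 1 22.5 3.3 6.3 0 0 -0.0243; 1 22.4 3.9 6.3 0 0 -0.0243"

```text
time_s: 2.33
position: [0.4759, -0.3632, 0.1302]
tool_rot: [[0.785, 0.619, 0.0], [0.619, -0.785, -0.0], [0.0, 0.0, -1.0]]
ft_force: [-0.2, -0.5, -0.1]
grip_width: 0.0855
gripper_force: 0.0
```

```bash
python3 - <<'E'
from plan import *
p=env.get_image("wrist"); save(p,"pics/w1.png"); np.savez("w1.npz",**{k:p[k] for k in("img","depth","camera_matrix","world_to_cam")})
o=env.observe(); print(o["position"],o["q"],np.array(o["tool_rot"]).round(4).tolist(),o["time_s"])
print(p["camera_matrix"],np.linalg.inv(p["world_to_cam"]).round(3))
E
```

```text
[ 0.47839294 -0.36092401  0.12888439] [-48.37781823  31.70702162  75.21586027   0.0899597   73.155686
   3.11180096] [[0.7828, 0.6223, 0.0002], [0.6223, -0.7828, 0.002], [0.0014, -0.0015, -1.0]] 2.3833
[[325.1922621    0.         280.47336575]
 [  0.         325.1922621  208.99949983]
 [  0.           0.           1.        ]] [[ 0.62  -0.745 -0.246  0.539]
 [-0.785 -0.588 -0.195 -0.314]
 [ 0.     0.314 -0.949  0.273]
 [ 0.     0.     0.     1.   ]]
```

View pics/w1.png

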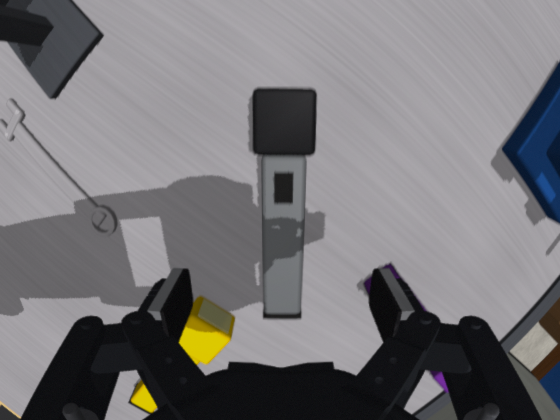

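```bash
cat >> fit.py <<'E'
def wcloud(p):
    K=p["camera_matrix"];d=p["depth"];T=np.linalg.inv(p["world_to_cam"])
    v,u=np.mgrid[:d.shape[0],:d.shape[1]]
    a=(u-K[0,2])/K[0,0];b=(v-K[1,2])/K[1,1];th=np.hypot(a,b)+1e-9;k=np.tan(np.minimum(th,1.5))/th
    c=np.stack([a*k*d,b*k*d,d],-1); return c@T[:3,:3].T+T[:3,3]
def near(C,c,r,zmax=.3):
    q=C.reshape(-1,3); return q[(np.hypot(q[:,0]-c[0],q[:,1]-c[1])<r)&(q[:,2]<zmax)&(q[:,2]>-.02)]
E
python3 - <<'E'
from fit import *; from plan import *
p=dict(np.load("w1.npz")); C=wcloud(p)
q=near(C,(.47,-.369),.12,.06); print(len(q),fit(hwand,q,(469.5,-369),38))
print("tops",np.median(C[100:140,260:305,2]),np.median(C[220:300,272:296,2]),np.median(C[150:200,330:350,2]))
for v in(170,240,300):
    m=(C[v,:,2]>.02)&(C[v,:,2]<.05);u=np.where(m[230:340])[0]+230; print(v,C[v,u[0]],C[v,u[-1]])
E
```

```text
50658 (array([ 471.6, -369.2]), np.float64(37.79), np.float64(0.638))
tops 0.04004736911602093 0.03398560385771243 6.667906383575617e-05
170 [ 0.49169022 -0.33243108  0.03128794] [ 0.51239865 -0.35849468  0.03163921]
240 [ 0.44621189 -0.36802091  0.03092829] [ 0.46675922 -0.3942903   0.03060262]
300 [ 0.40043779 -0.40359464  0.0321557 ] [ 0.41993878 -0.43011237  0.030539  ]
```

```bash
python3 - <<'E'
from plan import *
R=frame(37.8)@G1
rows([477.9,-364.3,3],R,1,8)
E
```

```text
1 -0.3 0.3 15.7 -0.0002 -0.0002 0.0015; 1 -0.3 0.3 15.7 -0.0002 -0.0002 0.0015; 1 -0.3 0.3 15.7 -0.0002 -0.0002 0.0015; 1 -0.3 0.3 15.7 -0.0002 -0.0002 0.0015; 1 -0.3 0.3 15.7 -0.0002 -0.0002 0.0015; 1 -0.3 0.3 15.7 -0.0002 -0.0002 0.0015; 1 -0.3 0.3 15.7 -0.0002 -0.0002 0.0015; 1 -0.3 0.3 15.7 -0.0002 -0.0002 0.0015
```

Call:
servo_tool:
  deltas: "1 0.3 0.3 18 0 0 0.001; 1 0.3 0.3 18 0 0 0.001; 1 0.3 0.3 18 0 0 0.001; 1 0.3 0.3 18 0 0 0.001; 1 0.3 0.3 18 0 0 0.001; 1 0.3 0.3 18 0 0 0.001; 1 0.3 0.2 12 0 0 0.001; 1 0 0 0 0 0 0"

```text
time_s: 3.05
position: [0.4768, -0.3632, 0.0081]
tool_rot: [[0.79, 0.613, -0.003], [0.613, -0.79, 0.003], [-0.0, -0.005, -1.0]]
ft_force: [-0.4, 0.5, -0.4]
grip_width: 0.0857
gripper_force: 0.0
```

Call:
servo_tool:
  deltas: "1 0 0 0 0 0 0; 1 0 0 0 0 0 0"

```text
time_s: 3.22
position: [0.4781, -0.3645, 0.0115]
tool_rot: [[0.79, 0.613, 0.001], [0.613, -0.79, -0.001], [0.0, 0.001, -1.0]]
ft_force: [-0.1, -0.1, 0.6]
grip_width: 0.0853
gripper_force: 0.0
```

Call:
servo_tool:
  deltas: "1 0 0 4 0 0 0; 1 0 0 3 0 0 0; 0 0 0 0 0 0 0; 0 0 0 0 0 0 0; 0 0 0 0 0 0 0; 0 0 0 0 0 0 0; 0 0 0 0 0 0 0; 0 0 0 0 0 0 0"
  newtons: 50

```text
time_s: 3.88
position: [0.4779, -0.3642, 0.0039]
tool_rot: [[0.79, 0.613, 0.0], [0.613, -0.79, -0.0], [0.0, 0.0, -1.0]]
ft_force: [-0.4, 1.2, 2.3]
grip_width: 0.0331
gripper_force: 51.8
```

Call:
servo_tool:
  deltas: "0 0 0 0 0 0 0; 0 0 0 0 0 0 0; 0 0 0 0 0 0 0; 0 0 0 0 0 0 0; 0 0 0 0 0 0 0; 0 0 0 0 0 0 0"

```text
time_s: 4.38
position: [0.4779, -0.3642, 0.0038]
tool_rot: [[0.79, 0.613, 0.0], [0.613, -0.79, -0.0], [0.0, 0.0, -1.0]]
ft_force: [-0.6, 1.3, 4.9]
grip_width: 0.0334
gripper_force: 51.9
```

```bash
python3 - <<'E'
from plan import *
o=env.observe(); print(o["position"],o["gripper_force"],o["grip_width"])
# commanded now (477.9,-364.3,3)
R=frame(37.8)@G1
rows([477.9,-364.3,163],R,0,8,p0=np.array([477.9,-364.3,3]),R0=R)
# then travel to pre-view pose right of the cradle: tool down, yaw 80.5
p0=np.array([477.9,-364.3,163])
rows([470,-170,250],frame(80.5)@G1,0,8,p0=p0,R0=R)
E
```

```text
[ 0.47788547 -0.36416612  0.00384475] 51.89460575580597 0.03341105030089012
0 0.0 0.0 -20.0 0.0000 0.0000 0.0000; 0 0.0 0.0 -20.0 0.0000 0.0000 0.0000; 0 0.0 0.0 -20.0 0.0000 0.0000 0.0000; 0 0.0 0.0 -20.0 0.0000 0.0000 0.0000; 0 0.0 0.0 -20.0 0.0000 0.0000 0.0000; 0 0.0 0.0 -20.0 0.0000 0.0000 0.0000; 0 0.0 0.0 -20.0 0.0000 0.0000 0.0000; 0 0.0 0.0 -20.0 0.0000 0.0000 0.0000
0 14.1 -19.8 -10.9 0.0000 0.0000 -0.0932; 0 15.9 -18.4 -10.9 0.0000 0.0000 -0.0932; 0 17.5 -16.8 -10.9 0.0000 0.0000 -0.0932; 0 19.0 -15.1 -10.9 0.0000 0.0000 -0.0932; 0 20.3 -13.3 -10.9 0.0000 0.0000 -0.0932; 0 21.5 -11.4 -10.9 0.0000 0.0000 -0.0932; 0 22.5 -9.3 -10.9 0.0000 0.0000 -0.0932; 0 23.2 -7.2 -10.9 0.0000 0.0000 -0.0932
```

Call:
servo_tool:
  deltas: "0 0 0 -10 0 0 0; 0 0 0 -20 0 0 0; 0 0 0 -20 0 0 0; 0 0 0 -20 0 0 0; 0 0 0 -25 0 0 0; 0 0 0 -25 0 0 0; 0 0 0 -20 0 0 0; 0 0 0 -20 0 0 0"

```text
time_s: 5.05
position: [0.4775, -0.3638, 0.1648]
tool_rot: [[0.79, 0.613, -0.0], [0.613, -0.79, 0.0], [-0.0, -0.0, -1.0]]
ft_force: [0.2, -0.7, -3.1]
grip_width: 0.0333
gripper_force: 51.0
```

Call:
servo_tool:
  deltas: "0 14.1 -19.8 -10.9 0 0 -0.0932; 0 15.9 -18.4 -10.9 0 0 -0.0932; 0 17.5 -16.8 -10.9 0 0 -0.0932; 0 19 -15.1 -10.9 0 0 -0.0932; 0 20.3 -13.3 -10.9 0 0 -0.0932; 0 21.5 -11.4 -10.9 0 0 -0.0932; 0 22.5 -9.3 -10.9 0 0 -0.0932; 0 23.2 -7.2 -10.9 0 0 -0.0932"

```text
time_s: 5.72
position: [0.4692, -0.1685, 0.2512]
tool_rot: [[0.16, 0.987, -0.001], [0.987, -0.16, 0.001], [0.0, -0.001, -1.0]]
ft_force: [1.3, 0.6, -3.0]
grip_width: 0.0329
gripper_force: 51.1
```

Call:
servo_tool:
  deltas: "0 0 0 0 0 0 0; 0 0 0 0 0 0 0; 0 0 0 0 0 0 0"

```text
time_s: 5.97
position: [0.4696, -0.1701, 0.2504]
tool_rot: [[0.166, 0.986, -0.001], [0.986, -0.166, 0.0], [0.0, -0.001, -1.0]]
ft_force: [-0.1, 0.6, -2.7]
grip_width: 0.0329
gripper_force: 51.2
```

```bash
python3 - <<'E'
from fit import *
p=env.get_image("wrist"); save(p,"pics/w2.png"); np.savez("w2.npz",**{k:p[k] for k in("img","depth","camera_matrix","world_to_cam")})
o=env.observe(); print(o["position"],o["q"],np.array(o["tool_rot"]).round(4).tolist(),o["time_s"],o["gripper_force"])
C=wcloud(p); q=near(C,(.47,-.06),.12,.15); print(len(q),fit(hcradle,q,(470,-65),80))
q=near(C,(.57,.19),.06,.15); print(len(q),fit(hboss,q,(631,206),12))
E
```

```text
[ 0.46963282 -0.17039569  0.25016717] [-3.35380622e+01  1.59573040e+01  7.99973720e+01 -1.34706360e-02
  8.41102745e+01 -2.39585801e+01] [[0.1664, 0.9861, -0.0011], [0.9861, -0.1664, 0.0004], [0.0002, -0.0011, -1.0]] 6.0167 51.15635275840759
16086 (array([472.4, -66.9]), np.float64(79.86), np.float64(4.432))
0 (array([633.1, 212. ]), np.float64(20.6), np.float64(0.0))
```

View pics/w2.png

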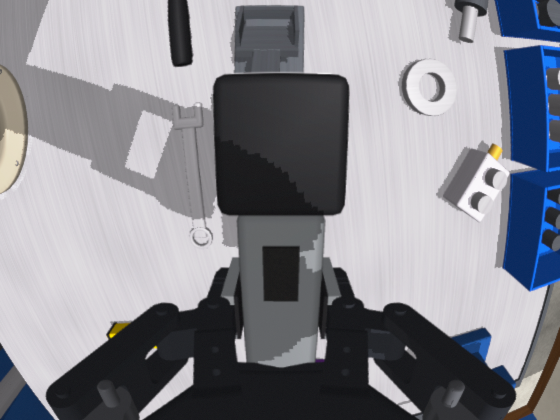

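```bash
python3 - <<'E'
from fit import *; from plan import *
p=dict(np.load("w2.npz")); C=wcloud(p)
R=cradleR(80); O=np.array([472,-66.5,100])
L=(C.reshape(-1,3)*1e3-O)@R
m=(C.reshape(-1,3)[:,2]<.16)
def prof(L,tag):
    for a,b in((60,75),(75,95)):
        s=L[(L[:,0]>a)&(L[:,0]<b)]
        f=s[(abs(s[:,2])<6)&(abs(s[:,1])<40)]; w=s[(s[:,2]>16)&(s[:,2]<24)&(abs(s[:,1])<40)]
        l=w[w[:,1]<0][:,1]; r=w[w[:,1]>0][:,1]
        print(tag,(a,b),"floor z",np.median(f[:,2]).round(2),"y",f[:,1].min().round(1),f[:,1].max().round(1),len(f),"wallL",np.percentile(l,[2,50,98]).round(1) if len(l) else 0,"wallR",np.percentile(r,[2,50,98]).round(1) if len(r) else 0)
    s=L[(abs(L[:,1])<20)&(L[:,2]>6)&(L[:,2]<15)&(L[:,0]>85)&(L[:,0]<125)]; print("stop face x",np.percentile(s[:,0],[2,25,50]) if len(s) else 0,len(s))
    s=L[(abs(L[:,1])<20)&(abs(L[:,2]-18)<3)&(L[:,0]>85)&(L[:,0]<125)]; print("stop top x",np.percentile(s[:,0],[2,50,98]) if len(s) else 0,len(s))
    s=L[(L[:,0]>-28)&(L[:,0]<45)&(abs(L[:,2])<7)&(abs(L[:,1])<25)]; print("strip y",np.percentile(s[:,1],[2,50,98]) if len(s) else 0,"z",np.median(s[:,2]) if len(s) else 0,len(s))
prof(L[m],"wrist")
t=dict(np.load("top0.npz")); T=cloud(t).reshape(-1,3)*1e3; prof((T-O)@R,"top")
# wand in tool
o=env.observe(); Rt=np.array(o["tool_rot"]); W=(C*1e3-o["position"]*1e3)@Rt
h=W[90:200,230:335].reshape(-1,3); A=np.c_[h[:,:2],np.ones(len(h))]; print("head plane z=ax+by+c",np.linalg.lstsq(A,h[:,2],rcond=None)[0])
for v in (100,150,200):
    u=np.where(abs(W[v,200:360,2]+36)<6)[0]+200; print(v,"head y",W[v,u[0],:2],W[v,u[-1],:2])
for v in(225,255):
    u=np.where(abs(W[v,200:360,2]+30)<6)[0]+200; print(v,"handle",W[v,u[0]],W[v,u[-1]])
c=W[60:100,282]; print("front",c[abs(c[:,2]+36)<6][0])
E
```

```text
wrist (60, 75) floor z -0.13 y -28.2 26.8 424 wallL [-31.6 -29.3 -27.4] wallR [26.2 27.6 29.9]
wrist (75, 95) floor z -0.14 y -27.5 26.4 498 wallL [-31.9 -29.8 -27.7] wallR [25.8 27.8 30.3]
stop face x [100.33993822 101.40519945 101.89295561] 258
stop top x [100.81174799 103.03145981 110.05650022] 197
strip y [-13.10199097  -0.39811414  11.98592567] z -0.16802105612978765 555
top (60, 75) floor z 1.28 y -24.4 28.0 66 wallL [-27.4 -26.2 -24.3] wallR [30.1 31.7 33.3]
top (75, 95) floor z 1.2 y -24.4 33.6 99 wallL [-28.2 -26.6 -24.8] wallR [29.6 31.3 32.3]
stop face x [ 96.06861051  99.10569795 101.78191037] 45
stop top x [ 98.8811466  103.79780189 111.72421536] 37
strip y [-9.8859947   2.93846893 15.59709385] z 1.032015509280302 192
head plane z=ax+by+c [-5.16250983e-02  1.43601713e-03 -3.33863649e+01]
100 head y [ 82.79937051 -22.86229766] [82.83050643 22.1825768 ]
150 head y [ 65.75089865 -22.39377278] [65.71619114 22.21048074]
200 head y [ 47.48111665 -22.89575342] [47.80171316 22.44310401]
225 handle [ 35.82824156 -16.79748471 -27.19737313] [ 36.47128188  16.3391227  -28.76591569]
255 handle [ 23.46301214 -16.48928123 -28.12982904] [ 22.89792793  16.46422663 -26.93215445]
front [ 92.0337437    0.30955395 -30.69771254]
```

```bash
python3 - <<'E'
from fit import *; from plan import *
p=dict(np.load("w2.npz")); C=wcloud(p)
o=env.observe(); Rt=np.array(o["tool_rot"]); W=(C*1e3-o["position"]*1e3)@Rt
h=W[310:355,255:310].reshape(-1,3); h2=W[220:242,250:315].reshape(-1,3)
print("handle med",np.median(h,0),np.median(h2,0),"head med",np.median(W[100:120,240:330].reshape(-1,3),0),np.median(W[180:205,240:330].reshape(-1,3),0))
R=cradleR(79.7); O=np.array([472.4,-66.8,100])
print(R.round(3).tolist())
T=R@G1
P0=np.array([470,-170,250.]);R0=frame(80.5)@G1
H=O+R@[4,0,84]; print("hover",H); rows(H,T,0,12,p0=P0,R0=R0)
E
```

```text
handle med [-13.61556579   0.596364   -30.46122168] [ 34.96110741   0.43838615 -30.33589472] head med [ 79.30978739   0.94893584 -36.39637875] [ 51.48847844   1.05052952 -36.45790417]
[[0.126, -0.984, 0.126], [0.696, 0.179, 0.696], [-0.707, 0.0, 0.707]]
hover [483.52603877  -5.57736316 156.56854249]
0 13.7 -1.1 7.8 0.0005 -0.0654 0.0011; 0 14.2 -1.2 6.9 0.0005 -0.0654 0.0011; 0 14.6 -1.2 5.9 0.0005 -0.0654 0.0011; 0 15.0 -1.2 5.0 0.0005 -0.0654 0.0011; 0 15.2 -1.2 4.0 0.0005 -0.0654 0.0011; 0 15.5 -1.2 3.0 0.0005 -0.0654 0.0011; 0 15.6 -1.2 2.0 0.0005 -0.0654 0.0011; 0 15.7 -1.3 0.9 0.0005 -0.0654 0.0011
0 15.7 -1.3 -0.1 0.0005 -0.0654 0.0011; 0 15.7 -1.3 -1.1 0.0005 -0.0654 0.0011; 0 15.6 -1.3 -2.2 0.0005 -0.0654 0.0011; 0 15.4 -1.3 -3.2 0.0005 -0.0654 0.0011
```

Call:
servo_tool:
  deltas: "0 13.7 -1.1 7.8 0 -0.0654 0.0011; 0 14.2 -1.2 6.9 0 -0.0654 0.0011; 0 14.6 -1.2 5.9 0 -0.0654 0.0011; 0 15 -1.2 5 0.001 -0.0654 0.0011; 0 15.2 -1.2 4 0.001 -0.0654 0.0011; 0 15.5 -1.2 3 0.001 -0.0654 0.0011; 0 15.6 -1.2 2 0.001 -0.0654 0.0011; 0 15.7 -1.3 0.9 0.001 -0.0654 0.0011"

```text
time_s: 6.68
position: [0.479, -0.0602, 0.1876]
tool_rot: [[0.152, 0.984, -0.09], [0.851, -0.177, -0.494], [-0.502, -0.002, -0.865]]
ft_force: [0.7, 0.3, -2.4]
grip_width: 0.0333
gripper_force: 51.1
```

Call:
servo_tool:
  deltas: "0 15.7 -1.3 0 0.0005 -0.0654 0.0011; 0 15.7 -1.3 -1.1 0.0005 -0.0654 0.0011; 0 15.6 -1.3 -2.2 0 -0.0654 0.0011; 0 15.4 -1.3 -3.2 0 -0.0654 0.0011; 0 0 0 0 0 0 0; 0 0 0 0 0 0 0; 0 0 0 0 0 0 0"

```text
time_s: 7.27
position: [0.4836, -0.0062, 0.157]
tool_rot: [[0.127, 0.984, -0.127], [0.697, -0.18, -0.694], [-0.706, -0.001, -0.708]]
ft_force: [-0.9, -0.1, -2.5]
grip_width: 0.0336
gripper_force: 51.2
```

```bash
python3 - <<'E'
from fit import *; from plan import *
p=env.get_image("wrist"); save(p,"pics/w3.png"); np.savez("w3.npz",**{k:p[k] for k in("img","depth","camera_matrix","world_to_cam")})
o=env.observe(); print(o["position"]*1e3,o["q"].round(1),o["time_s"],o["ft_force"])
R=cradleR(79.7); O=np.array([472.4,-66.8,100])
print("tcp in cradle",R.T@(o["position"]*1e3-O),"rot err",Ro.from_matrix(np.array(o["tool_rot"]).T@R@G1).as_rotvec())
C=wcloud(p); L=(C.reshape(-1,3)*1e3-O)@R
s=L[(L[:,0]>70)&(L[:,0]<100)&(abs(L[:,1])<40)&(L[:,2]<26)&(L[:,2]>-10)]
f=s[abs(s[:,2])<4]; w=s[(s[:,2]>17)]; print(len(f),np.median(f[:,2]) if len(f) else 0)
for g in (w[w[:,1]<0],w[w[:,1]>0]): print(len(g),np.percentile(g[:,1],[3,50,97]).round(1) if len(g) else 0)
E
```

```text
[483.56018222  -6.43231513 157.45552829] [  6.   30.1  87.7 -43.3  81.1  30.8] 7.3167 [ 0.39524037  0.37594222 -2.54889923]
tcp in cradle [ 2.78232301 -0.18646053 84.03671035] rot err [-0.00115938 -0.00163544 -0.00129036]
0 0
0 0
0 0
```

View pics/w3.png

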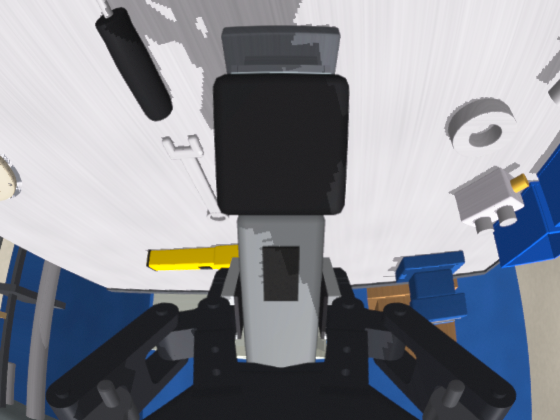

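The picture shows the head (centre at column 281) lined up over the end of the cradle (281,50). Lowering.

Call:
servo_tool:
  deltas: "0 0 0 10 0 0 0; 0 0 0 12 0 0 0; 0 0 0 12 0 0 0; 0 0 0 12 0 0 0; 0 0 0 12 0 0 0; 0 0 0 8 0 0 0; 0 0 0 4 0 0 0; 0 0 0 2 0 0 0"

```text
time_s: 7.98
position: [0.474, -0.0564, 0.1061]
tool_rot: [[0.127, 0.984, -0.128], [0.696, -0.18, -0.695], [-0.707, -0.001, -0.708]]
ft_force: [-0.4, 1.2, -3.7]
grip_width: 0.0334
gripper_force: 51.2
```

Call:
servo_tool:
  deltas: "0 0 0 2 0 0 0; 0 0 0 2 0 0 0; 0 0 0 2 0 0 0; 0 0 0 0 0 0 0; 0 0 0 0 0 0 0"

```text
time_s: 8.4
position: [0.4735, -0.0596, 0.1021]
tool_rot: [[0.126, 0.984, -0.126], [0.696, -0.179, -0.695], [-0.707, -0.0, -0.708]]
ft_force: [1.1, 0.5, -2.7]
grip_width: 0.0333
gripper_force: 51.2
```

```bash
cat > st.py <<'E'
from plan import *
o=env.observe()
R=cradleR(79.7); O=np.array([472.4,-66.8,100])
print("tcp in cradle",R.T@(o["position"]*1e3-O),"F cradle",R.T@o["ft_force"],o["q"].round(1),o["time_s"])
E
python3 st.py
```

```text
tcp in cradle [3.62854625 0.19601103 6.64453447] F cradle [ 2.44665306 -1.03725566 -1.42728478] [  0.2  33.   94.8 -47.4  70.6  34.5] 8.4
```

Call:
servo_tool:
  deltas: "0 1 0 1.5 0 0 0; 0 1.5 0 0.5 0 0 0; 0 1.5 0 0.5 0 0 0; 0 0 0 0 0 0 0; 0 0 0 0 0 0 0"

```text
time_s: 8.82
position: [0.4737, -0.0596, 0.0992]
tool_rot: [[0.126, 0.984, -0.127], [0.693, -0.179, -0.698], [-0.709, 0.0, -0.705]]
ft_force: [-3.0, -4.8, 11.2]
grip_width: 0.0336
gripper_force: 52.1
```

```bash
python3 st.py
```

```text
tcp in cradle [5.72074941 0.03791389 4.62242718] F cradle [-11.67292936   2.11922384   4.1713112 ] [  0.3  33.3  94.9 -47.7  70.5  35.1] 8.8167
```

Call:
servo_tool:
  deltas: "0.4 0 0 0 0 0 0; 0.7 0 0 0 0 0 0; 1 0 0 0 0 0 0; 1 0 0 0 0 0 0; 1 0 0 0 0 0 0; 1 0 0 0 0 0 0"

```text
time_s: 9.32
position: [0.4736, -0.0586, 0.0974]
tool_rot: [[0.126, 0.984, -0.127], [0.696, -0.179, -0.695], [-0.707, -0.001, -0.708]]
ft_force: [-0.0, -0.2, -0.8]
grip_width: 0.0856
gripper_force: 0.0
```

Call:
servo_tool:
  deltas: "1 0 0 -15 0 0 0; 1 0 0 -20 0 0 0; 1 0 0 -25 0 0 0; 1 0 0 -25 0 0 0; 1 0 0 -25 0 0 0; 1 0 0 -15 0 0 0; 1 0 0 0 0 0 0; 1 0 0 0 0 0 0"

```text
time_s: 9.98
position: [0.4895, 0.0283, 0.1857]
tool_rot: [[0.126, 0.984, -0.126], [0.696, -0.178, -0.695], [-0.707, -0.0, -0.708]]
ft_force: [0.9, 0.6, -0.4]
grip_width: 0.0854
gripper_force: 0.0
```

```bash
python3 - <<'E'
from fit import *; import st; from plan import *
p=env.get_image("wrist"); save(p,"pics/w4.png"); np.savez("w4.npz",**{k:p[k] for k in("img","depth","camera_matrix","world_to_cam")})
C=wcloud(p); L=(C*1e3-st.O)@st.R; q=L.reshape(-1,3)
hw=q[(abs(q[:,1])<12)&(q[:,0]>-90)&(q[:,0]<40)&(q[:,2]>25)&(q[:,2]<45)]
hd=q[(abs(q[:,1])<18)&(q[:,0]>60)&(q[:,0]<95)&(q[:,2]>25)&(q[:,2]<55)]
for g in(hw,hd):
    A=np.c_[g[:,:2],np.ones(len(g))]; print(len(g),np.linalg.lstsq(A,g[:,2],rcond=None)[0],np.median(g,0))
t=q[(abs(q[:,2]-31)<5)&(abs(q[:,1])<40)]
for a in(-85,-60,-20,20,40):
    s=t[abs(t[:,0]-a)<3]; print(a,np.percentile(s[:,1],[1,99]) if len(s) else 0)
t=q[(abs(q[:,2]-37)<4)&(abs(q[:,1])<40)]
for a in(60,75,90):
    s=t[abs(t[:,0]-a)<3]; print(a,np.percentile(s[:,1],[1,99]) if len(s) else 0)
s=q[(abs(q[:,1])<12)&(q[:,2]>28)&(q[:,2]<43)]; print("x extent",np.percentile(s[:,0],[.3,99.7]))
E
```

```text
tcp in cradle [  7.7526202    0.232641   128.92469625] F cradle [ 0.79742257 -0.79759111  0.29217451] [  9.6  29.5  83.  -41.7  87.2  29.6] 9.9833
4281 [ 1.50279671e-02 -4.09265238e-03  3.47318509e+01] [-15.60631068   0.39250819  34.26688793]
2500 [ 2.07290388e-04 -3.95618737e-03  4.07440567e+01] [77.64534728 -0.18987804 40.76593878]
-85 [-16.68353644  15.60062463]
-60 [-16.82809574  16.75805667]
-20 [-16.52717027  16.61694087]
20 [-16.40439391  16.61944307]
40 [-16.80552561  16.20952906]
60 [-22.59608358  22.35531763]
75 [-22.25675286  22.57982398]
90 [-22.81359774  22.36442268]
x extent [-99.15891663 168.79594192]
```

View pics/w4.png

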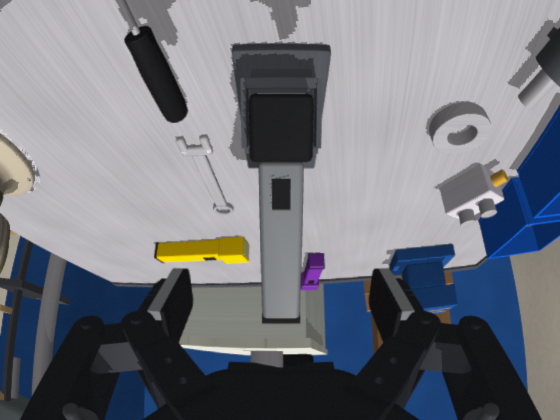

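```bash
python3 - <<'E'
import st; from plan import *
R,O=st.R,st.O
rows(O+R@[-170,0,17.5],R@G2,1,16,p0=O+R@[8,0,127.9],R0=R@G1)
E
```

```text
tcp in cradle [  7.74718699   0.48240782 128.17662307] F cradle [-0.35487157 -0.53774675  0.35275452] [  9.5  29.5  83.1 -41.7  87.2  29.6] 10.0333
1 -11.1 -0.0 6.9 0.0000 0.0982 0.0000; 1 -11.7 -0.0 5.8 0.0000 0.0982 0.0000; 1 -12.3 -0.0 4.6 0.0000 0.0982 0.0000; 1 -12.6 -0.0 3.4 0.0000 0.0982 0.0000; 1 -12.9 -0.0 2.1 0.0000 0.0982 0.0000; 1 -13.1 -0.0 0.8 0.0000 0.0982 0.0000; 1 -13.1 -0.0 -0.4 0.0000 0.0982 0.0000; 1 -13.0 -0.0 -1.7 0.0000 0.0982 0.0000
1 -12.7 -0.0 -3.0 0.0000 0.0982 0.0000; 1 -12.4 -0.0 -4.2 0.0000 0.0982 0.0000; 1 -11.9 -0.0 -5.4 0.0000 0.0982 0.0000; 1 -11.3 -0.0 -6.6 0.0000 0.0982 0.0000; 1 -10.6 -0.0 -7.6 0.0000 0.0982 0.0000; 1 -9.8 -0.0 -8.6 0.0000 0.0982 0.0000; 1 -8.9 -0.0 -9.6 0.0000 0.0982 0.0000; 1 -8.0 -0.0 -10.4 0.0000 0.0982 0.0000
```

Call:
servo_tool:
  deltas: "1 -11.1 0 6.9 0 0.0982 0; 1 -11.7 0 5.8 0 0.0982 0; 1 -12.3 0 4.6 0 0.0982 0; 1 -12.6 0 3.4 0 0.0982 0; 1 -12.9 0 2.1 0 0.0982 0; 1 -13.1 0 0.8 0 0.0982 0; 1 -13.1 0 -0.4 0 0.0982 0; 1 -13 0 -1.7 0 0.0982 0"

```text
time_s: 10.7
position: [0.4705, -0.0733, 0.2093]
tool_rot: [[0.18, 0.984, 0.001], [0.984, -0.18, 0.005], [0.005, -0.0, -1.0]]
ft_force: [-0.2, -0.0, -1.3]
grip_width: 0.0852
gripper_force: 0.0
```

Call:
servo_tool:
  deltas: "1 -12.7 0 -3 0 0.0982 0; 1 -12.4 0 -4.2 0 0.0982 0; 1 -11.9 0 -5.4 0 0.0982 0; 1 -11.3 0 -6.6 0 0.0982 0; 1 -10.6 0 -7.6 0 0.0982 0; 1 -9.8 0 -8.6 0 0.0982 0; 1 -8.9 0 -9.6 0 0.0982 0; 1 -8 0 -10.4 0 0.0982 0"

```text
time_s: 11.37
position: [0.4522, -0.1738, 0.2329]
tool_rot: [[0.129, 0.983, 0.128], [0.691, -0.182, 0.7], [0.712, -0.002, -0.703]]
ft_force: [1.0, -0.7, -0.3]
grip_width: 0.0856
gripper_force: 0.0
```

Call:
servo_tool:
  deltas: "1 0 0 0 0 0 0; 1 0 0 0 0 0 0; 1 0 0 0 0 0 0"

```text
time_s: 11.62
position: [0.4527, -0.1722, 0.2329]
tool_rot: [[0.129, 0.984, 0.126], [0.695, -0.18, 0.696], [0.707, -0.002, -0.707]]
ft_force: [-0.4, 0.7, -0.1]
grip_width: 0.0852
gripper_force: 0.0
```

```bash
python3 - <<'E'
import st; from plan import *; from fit import wcloud
o=st.o; print("rot err",Ro.from_matrix(np.array(o["tool_rot"]).T@st.R@G2).as_rotvec())
p=env.get_image("wrist"); np.savez("w5.npz",**{k:p[k] for k in("img","depth","camera_matrix","world_to_cam")})
C=wcloud(p); q=((C*1e3-st.O)@st.R).reshape(-1,3)
for a in(-90,-60,-20,20):
    s=q[(abs(q[:,0]-a)<3)&(abs(q[:,2]-32)<6)&(abs(q[:,1])<30)]; print(a,np.percentile(s[:,1],[1,99]) if len(s) else 0,np.median(s[:,2]) if len(s) else 0)
s=q[(abs(q[:,1])<12)&(q[:,2]>5)&(q[:,2]<43)&(q[:,0]<-80)&(q[:,0]>-115)]; print("tail x",np.percentile(s[:,0],[.3,5,50]))
E
```

```text
tcp in cradle [-169.81166164    0.55614108   18.10539817] F cradle [0.5466159  0.50592424 0.37981985] [-52.3  25.3  81.6  32.8 104.3 -42.7] 11.6167
rot err [-0.00057091 -0.00045883 -0.00231092]
-90 [-14.18469826  14.92345311] 33.26586414311617
-60 [-15.83659764  15.88622243] 33.413840073413745
-20 [-15.01664692  15.5503104 ] 33.73643585610412
20 [-16.06095588  15.60372235] 34.25961625535601
tail x [-104.55839879 -103.68245278 -102.48439089]
```

Call:
servo_tool:
  deltas: "1 -0.5 0 12 0 0 0; 1 0 0 18 0 0 0; 1 0 0 20 0 0 0; 1 0 0 20 0 0 0; 1 0 0 18 0 0 0; 1 0 0 14 0 0 0; 1 0 0 8 0 0 0; 1 0 0 0 0 0 0"

```text
time_s: 12.33
position: [0.4665, -0.0942, 0.1551]
tool_rot: [[0.126, 0.984, 0.124], [0.695, -0.177, 0.697], [0.708, -0.002, -0.706]]
ft_force: [0.3, 0.1, 0.3]
grip_width: 0.0853
gripper_force: 0.0
```

Call:
servo_tool:
  deltas: "1 0 0 0 0 0 0; 0 0 0 0 0 0 0; 0 0 0 0 0 0 0; 0 0 0 0 0 0 0; 0 0 0 0 0 0 0; 0 0 0 0 0 0 0; 0 0 0 0 0 0 0; 0 0 0 0 0 0 0"
  newtons: 70

```text
time_s: 13.0
position: [0.4669, -0.0964, 0.1555]
tool_rot: [[0.127, 0.984, 0.127], [0.695, -0.179, 0.696], [0.708, -0.0, -0.707]]
ft_force: [-0.3, -2.3, 1.6]
grip_width: 0.0334
gripper_force: 71.8
```

```bash
python3 - <<'E'
import st; from plan import *
R,O=st.R,st.O
# retreat: up along cz 60 keeping x -3
a=O+R@[-60,0,17]; b=O+R@[-66,0,87]
print("lift");rows(b,R@G2,0,6,p0=a,R0=R@G2)
h=np.array([630.9,205.8]); u=np.array([np.cos(np.radians(12.1)),np.sin(np.radians(12.1))]); pl=h-66*u; print("plate",pl)
T=frame(102.1)@np.c_[[1,0,0],[0,-1,0],[0,0,-1]]
m=np.array([pl[0]-40,pl[1]-130,370.]); print("to hover",m); rows(m,T,0,16,p0=b,R0=R@G2)
E
```

```text
tcp in cradle [-60.50097901   0.08001712  18.00554841] F cradle [-2.74664525 -0.0751167  -0.51712604] [-45.6  27.9  92.7  35.3  89.5 -45.4] 13.0
lift
0 11.7 0.0 -1.0 0.0000 0.0000 0.0000; 0 11.7 0.0 -1.0 0.0000 0.0000 0.0000; 0 11.7 0.0 -1.0 0.0000 0.0000 0.0000; 0 11.7 0.0 -1.0 0.0000 0.0000 0.0000; 0 11.7 0.0 -1.0 0.0000 0.0000 0.0000; 0 11.7 0.0 -1.0 0.0000 0.0000 0.0000
plate [566.36630637 191.96517485]
to hover [526.36630637  61.96517485 370.        ]
0 12.5 1.9 -1.8 0.0096 -0.0484 -0.0232; 0 12.4 2.1 -2.4 0.0096 -0.0484 -0.0232; 0 12.2 2.4 -3.0 0.0096 -0.0484 -0.0232; 0 12.0 2.7 -3.6 0.0096 -0.0484 -0.0232; 0 11.7 2.9 -4.2 0.0096 -0.0484 -0.0232; 0 11.4 3.1 -4.8 0.0096 -0.0484 -0.0232; 0 11.1 3.3 -5.4 0.0096 -0.0484 -0.0232; 0 10.7 3.5 -6.0 0.0096 -0.0484 -0.0232
0 10.4 3.7 -6.5 0.0096 -0.0484 -0.0232; 0 9.9 3.9 -7.0 0.0096 -0.0484 -0.0232; 0 9.5 4.0 -7.5 0.0096 -0.0484 -0.0232; 0 9.0 4.2 -8.0 0.0096 -0.0484 -0.0232; 0 8.5 4.3 -8.5 0.0096 -0.0484 -0.0232; 0 8.0 4.4 -8.9 0.0096 -0.0484 -0.0232; 0 7.5 4.5 -9.4 0.0096 -0.0484 -0.0232; 0 6.9 4.6 -9.7 0.0096 -0.0484 -0.0232
```

Call:
servo_tool:
  deltas: "0 4 0 0 0 0 0; 0 10 0 -1 0 0 0; 0 14 0 -1 0 0 0; 0 14 0 -1 0 0 0; 0 14 0 -1 0 0 0; 0 14 0 -2 0 0 0"

```text
time_s: 13.5
position: [0.4749, -0.0501, 0.2104]
tool_rot: [[0.126, 0.984, 0.126], [0.695, -0.178, 0.697], [0.708, -0.001, -0.706]]
ft_force: [-0.3, 0.0, -3.4]
grip_width: 0.0333
gripper_force: 71.8
```

Call:
servo_tool:
  deltas: "0 12.5 1.9 -1.8 0.0096 -0.0484 -0.0232; 0 12.4 2.1 -2.4 0.0096 -0.0484 -0.0232; 0 12.2 2.4 -3 0.0096 -0.0484 -0.0232; 0 12 2.7 -3.6 0.0096 -0.0484 -0.0232; 0 11.7 2.9 -4.2 0.0096 -0.0484 -0.0232; 0 11.4 3.1 -4.8 0.0096 -0.0484 -0.0232; 0 11.1 3.3 -5.4 0.0096 -0.0484 -0.0232; 0 10.7 3.5 -6 0.0096 -0.0484 -0.0232"

```text
time_s: 14.17
position: [0.5001, 0.007, 0.2915]
tool_rot: [[-0.031, 0.999, 0.029], [0.924, 0.018, 0.383], [0.382, 0.039, -0.923]]
ft_force: [0.2, -1.0, -3.6]
grip_width: 0.0334
gripper_force: 71.5
```

Call:
servo_tool:
  deltas: "0 10.4 3.7 -6.5 0.0096 -0.0484 -0.0232; 0 9.9 3.9 -7 0.0096 -0.0484 -0.0232; 0 9.5 4 -7.5 0.0096 -0.0484 -0.0232; 0 9 4.2 -8 0.0096 -0.0484 -0.0232; 0 8.5 4.3 -8.5 0.0096 -0.0484 -0.0232; 0 8 4.4 -8.9 0.0096 -0.0484 -0.0232; 0 7.5 4.5 -9.4 0.0096 -0.0484 -0.0232; 0 6.9 4.6 -9.7 0.0096 -0.0484 -0.0232"

```text
time_s: 14.83
position: [0.5253, 0.064, 0.3722]
tool_rot: [[-0.212, 0.977, -0.0], [0.977, 0.212, 0.001], [0.001, 0.0, -1.0]]
ft_force: [0.1, 0.0, -2.4]
grip_width: 0.0331
gripper_force: 71.5
```

Call:
servo_tool:
  deltas: "0 0 0 0 0 0 0; 0 0 0 0 0 0 0; 0 0 0 0 0 0 0"

```text
time_s: 15.08
position: [0.5256, 0.0627, 0.3705]
tool_rot: [[-0.21, 0.978, -0.002], [0.978, 0.21, 0.003], [0.003, -0.001, -1.0]]
ft_force: [-0.4, 0.4, -3.5]
grip_width: 0.0335
gripper_force: 71.5
```

```bash
python3 - <<'E'
from fit import *; from plan import *
o=env.observe(); print(o["position"]*1e3,o["q"].round(1),np.array(o["tool_rot"]).round(4).tolist(),o["time_s"])
p=env.get_image("wrist"); save(p,"pics/w6.png"); np.savez("w6.npz",**{k:p[k] for k in("img","depth","camera_matrix","world_to_cam")})
C=wcloud(p); q=near(C,(.57,.19),.07,.15); print(len(q),fit(hboss,q,(631,206),12,12,12,20))
q=near(C,(.63,.2),.09,.15); r=q[abs(q[:,2]-.095)<.002]
A=np.c_[2*r[:,:2],np.ones(len(r))]; s=np.linalg.lstsq(A,(r[:,:2]**2).sum(1),rcond=None)[0]; print("rim c",s[:2],len(r))
for t in("plate","wand_nose"): 
  for d in env.spot_point(t,p)[:3]:
    u,v=np.round(d["uv"]).astype(int); print(t,u,v,d["conf"],C[v,u].round(4))
E
```

```text
[525.56808927  62.69765403 370.52953851] [ -6.1  16.4  60.    0.2 103.7 -18.2] [[-0.2099, 0.9777, -0.0016], [0.9777, 0.2099, 0.0032], [0.0035, -0.0008, -1.0]] 15.0833
6592 (array([635. , 202.9]), np.float64(11.39), np.float64(-443.811))
rim c [0.63383241 0.20483748] 1481
plate 337 82 0.8 [0.5736 0.1892 0.0819]
plate 284 250 0.5 [0.5237 0.0782 0.3777]
plate 198 128 0.42 [0.3864 0.0818 0.0012]
wand_nose 153 349 0.69 [ 0.3478 -0.3645  0.0389]
```

View pics/w6.png

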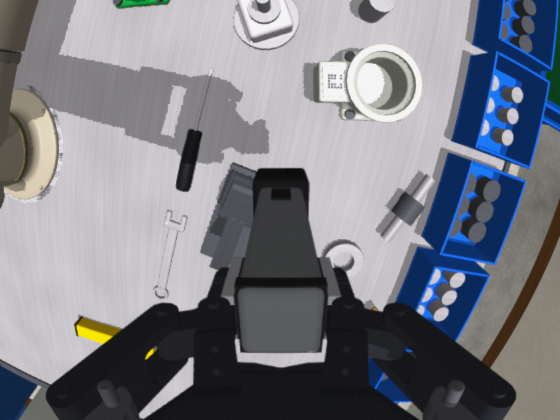

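```bash
cat > meas.py <<'E'
from fit import *; from plan import *
def inhand(C,o):
    W=((C*1e3-o["position"]*1e3)@np.array(o["tool_rot"]))
    q=W.reshape(-1,3); s=q[(abs(q[:,1])<30)&(q[:,0]>8)&(q[:,0]<35)&(q[:,2]>-30)&(q[:,2]<190)]
    for a,b in((-10,10),(20,60),(60,105),(118,150)):
        g=s[(s[:,2]>a)&(s[:,2]<b)&(abs(s[:,1])<14)]; h=s[(s[:,2]>a)&(s[:,2]<b)]
        if len(h)>9: print((a,b),len(g),"x",np.percentile(g[:,0],[10,50,90]).round(1),"y",np.percentile(h[:,1],[1,99]).round(1),"zmed",np.median(g[:,2]).round(0))
    print("z max",np.percentile(s[:,2],[99,99.9]).round(1))
def boss(C,o):
    q=near(C,(.57,.19),.06,.15)*1e3
    for lo,hi in((78.5,84),(81.2,84)):
        m=q[(q[:,2]>lo)&(q[:,2]<hi)]; print("boss",lo,cv2.minAreaRect(m[:,:2].astype(np.float32)),len(m),np.median(m[:,2]))
E
python3 - <<'E'
from meas import *
p=dict(np.load("w6.npz")); C=wcloud(p); o=env.observe(); inhand(C,o); boss(C,o)
m=(C[...,2]>.081)&(C[...,2]<.0835); m[:, :310]=0; m[:,352:]=0; m[:50]=0; m[110:]=0
z=(C[50:112,310:352,2]*1000).round(0).astype(int); print(z[::4,::2])
g=cv2.cvtColor(p["img"],cv2.COLOR_RGB2GRAY); print(g[62:104:3,312:356:3])
E
```

```text
(-10, 10) 1000 x [16.5 16.9 17.2] y [-22.4  21.6] zmed -1.0
(20, 60) 1039 x [16.9 17.2 17.5] y [-16.7  16. ] zmed 37.0
(60, 105) 675 x [16.7 17.  19. ] y [-16.6  16. ] zmed 76.0
(118, 150) 257 x [23.1 23.3 23.5] y [-21.7  21.1] zmed 131.0
z max [147.9 153. ]
boss 78.5 ((583.9715576171875, 193.56845092773438), (69.53094482421875, 69.68959045410156), 12.092703819274902) 1156 81.69870277012359
boss 81.2 ((585.2025146484375, 193.83218383789062), (67.01301574707031, 69.68959045410156), 12.092703819274902) 711 82.31158279874923
[[  0  -1   1  -2   0  -1  -1  -1   1   1   0  -2   0   0  -1   0   0  -1
   -1   1  -2]
 [  0   2   0   1   0   1   1   3  -1   1   1   0   0  -2   1   9  13  14
   23  21  20]
 [  0  -1  -1   1   0   0   0   1  -2   0   0   1   0  -1   2  11  11  13
   20  21  22]
 [  0  -2   1   0  -2  80  80  80  78  79  77  80  77  81  80  79  80  77
   78  80  77]
 [  0   0  -1  54  76 513  79  82  83  82  83  82  83  82  83  82  81  84
   81  87  96]
 [ -1   0  20  58  77  80  82  82  82  81  82  82  83  81  82  82  82  82
   83  95  95]
 [  0   1  20  47  76  79  80  82  82 
[... 1035 characters left out ...]
5 245]
 [125  88 109 203 244 245 245 244 245 244 244 174 224 244 242]
 [124  89 107 237 244 231 192 221 234 238 237 172 240 244 232]
 [129  88 111 217 244 237 198 213 239 237 231 147 242 244 227]
 [127  87 108 239 244 240 220 243 244 243 241 136 243 244 223]
 [128  87 108 223 243 230 223 202 234 225 239 145 242 244 226]
 [127  89 103 238 243 230 214 194 207 214 228 158 237 244 227]
 [125  88  97 238 243 244 243 243 242 243 244 169 211 244 240]
 [125  88  97 238 244 244 245 244 245 245 245 194 147 244 244]
 [125  88  96 240 243 244 244 244 244 244 244 242 116 243 244]
 [126  88  99 240 244 244 244 244 244 244 244 243 167 229 244]
 [189 101  94 154 177 183 186 191 194 198 203 204 161 103 242]]
```

```bash
cat >> meas.py <<'E'
def boss2(C,yaw=12.1):
    q=near(C,(.57,.19),.075,.15)*1e3; t=np.radians(yaw); u=np.array([np.cos(t),np.sin(t)]);w=np.array([-u[1],u[0]])
    m=q[(q[:,2]>77)&(q[:,2]<85)]; U=m[:,:2]@u; V=m[:,:2]@w
    u0=np.percentile(U,1); s=(U>u0+6)&(U<u0+30)
    for k in range(3):
        b=(U>u0+6+8*k)&(U<u0+14+8*k); print("v ext",np.percentile(V[b],[1,99]).round(1),np.percentile(V[b],[1,99]).mean().round(2))
    vc=np.percentile(V[s],[1,99]).mean(); pl=(u0+21)*u+vc*w; print("umin",u0,"plate",pl.round(1))
E
python3 - <<'E'
from meas import *
p=dict(np.load("w6.npz")); C=wcloud(p); o=env.observe(); boss2(C)
W=((C*1e3-o["position"]*1e3)@np.array(o["tool_rot"])); q=W.reshape(-1,3); s=q[(abs(q[:,1])<12)&(q[:,0]>8)&(q[:,0]<30)&(q[:,2]<190)&(q[:,2]>50)]
s=s[s[:,2].argsort()]; print(s[::18][:, [2,0]].round(1)[-40:].tolist())
for c in (270,282,292): print(W[160:215:3,c].round(0)[:,[0,2]].tolist())
E
```

```text
v ext [38.9 91.8] 65.34
v ext [39.  92.9] 65.94
v ext [39.4 92.6] 65.97
umin 577.0227623997536 plate [570.9 189.7]
[[88.4, 17.2], [89.9, 19.1], [91.6, 17.1], [93.1, 16.6], [95.0, 17.0], [100.6, 17.1], [103.1, 17.2], [104.0, 17.0], [107.1, 19.4], [107.5, 18.5], [107.8, 16.8], [108.0, 18.4], [108.2, 16.7], [108.3, 18.3], [108.4, 20.7], [108.6, 16.6], [108.7, 17.4], [108.9, 19.8], [109.1, 19.7], [109.3, 20.5], [109.7, 21.2], [110.3, 22.7], [110.9, 22.6], [111.7, 22.4], [112.6, 23.0], [115.6, 23.2], [118.5, 23.4], [119.8, 23.1], [122.7, 23.3], [125.3, 23.6], [126.9, 23.2], [130.3, 23.4], [131.4, 23.1], [135.0, 23.3], [138.6, 23.5], [140.1, 23.1], [143.2, 23.4], [147.2, 23.5], [148.3, 23.3], [152.5, 23.5]]
[[-6.0, 370.0], [-11.0, 369.0], [-16.0, 370.0], [23.0, 148.0], [23.0, 135.0], [23.0, 122.0], [23.0, 111.0], [21.0, 109.0], [19.0, 109.0], [17.0, 107.0], [17.0, 99.0], [17.0, 89.0], [17.0, 81.0], [16.0, 75.0], [16.0, 68.0], [17.0, 61.0], [17.0, 53.0], [17.0, 47.0], [18.0, 40.0]]
[[-6.0, 371.0], [-11.0, 371.0], [-16.0, 370.0], [23.0, 148.0], [23.0, 136.0], [23.0, 124.0], [23.0, 111.0], [22.0, 108.0], [19.0, 108.0], [17.0, 107.0], [19.0, 91.0], [19.0, 81.0], [19.0, 75.0], [18.0, 71.0], [17.0, 67.0], [18.0, 58.0], [18.0, 52.0], [17.0, 47.0], [18.0, 40.0]]
[[-6.0, 372.0], [-11.0, 371.0], [-16.0, 369.0], [23.0, 148.0], [23.0, 135.0], [23.0, 123.0], [23.0, 111.0], [22.0, 108.0], [19.0, 107.0], [17.0, 109.0], [17.0, 97.0], [17.0, 89.0], [17.0, 81.0], [17.0, 74.0], [17.0, 68.0], [17.0, 59.0], [17.0, 52.0], [18.0, 46.0], [17.0, 41.0]]
```

```bash
python3 - <<'E'
from plan import *
T=frame(102.1)@np.c_[[1,0,0],[0,-1,0],[0,0,-1]]
rows([571.4,187,300],T,0,8,p0=np.array([526.4,62,370.]),R0=T)
E
```

```text
0 14.1 8.8 8.8 0.0000 0.0000 0.0000; 0 14.1 8.8 8.8 0.0000 0.0000 0.0000; 0 14.1 8.8 8.8 0.0000 0.0000 0.0000; 0 14.1 8.8 8.8 0.0000 0.0000 0.0000; 0 14.1 8.8 8.8 0.0000 0.0000 0.0000; 0 14.1 8.8 8.8 0.0000 0.0000 0.0000; 0 14.1 8.8 8.8 0.0000 0.0000 0.0000; 0 14.1 8.8 8.8 0.0000 0.0000 0.0000
```

Call:
servo_tool:
  deltas: "0 14.1 8.8 8.8 0 0 0; 0 14.1 8.8 8.8 0 0 0; 0 14.1 8.8 8.8 0 0 0; 0 14.1 8.8 8.8 0 0 0; 0 14.1 8.8 8.8 0 0 0; 0 14.1 8.8 8.8 0 0 0; 0 14.1 8.8 8.8 0 0 0; 0 14.1 8.8 8.8 0 0 0"

```text
time_s: 15.9
position: [0.5715, 0.1877, 0.2999]
tool_rot: [[-0.209, 0.978, -0.001], [0.978, 0.209, 0.002], [0.002, -0.001, -1.0]]
ft_force: [-0.6, 1.3, -2.5]
grip_width: 0.0334
gripper_force: 71.6
```

Call:
servo_tool:
  deltas: "0 0 0 0 0 0 0; 0 0 0 0 0 0 0; 0 0 0 0 0 0 0; 0 0 0 0 0 0 0"

```text
time_s: 16.23
position: [0.5714, 0.1867, 0.3013]
tool_rot: [[-0.209, 0.978, 0.001], [0.978, 0.209, 0.002], [0.002, 0.001, -1.0]]
ft_force: [-0.4, -0.0, -2.6]
grip_width: 0.0335
gripper_force: 71.5
```

```bash
python3 - <<'E'
from meas import *
p=env.get_image("wrist"); save(p,"pics/w7.png"); np.savez("w7.npz",**{k:p[k] for k in("img","depth","camera_matrix","world_to_cam")})
o=env.observe(); print(o["position"]*1e3,np.array(o["tool_rot"]).round(4).tolist(),o["time_s"],o["q"].round(1))
C=wcloud(p); inhand(C,o)
try: boss2(C)
except Exception as e: print(e)
q=near(C,(.63,.2),.09,.15); r=q[abs(q[:,2]-.095)<.002]
A=np.c_[2*r[:,:2],np.ones(len(r))]; s=np.linalg.lstsq(A,(r[:,:2]**2).sum(1),rcond=None)[0]; print("rim c",s[:2],len(r))
s=env.get_image("side"); save(s,"pics/s7.png"); 
S=s["img"][60:200,215:335,::-1]; W=p["img"][0:260,130:430,::-1]
a=cv2.resize(S,(480,560),interpolation=2); b=cv2.resize(W,(300,260)); c=np.zeros((560,790,3),np.uint8); c[:,:480]=a; c[:260,485:785]=b; cv2.imwrite("pics/m7.png",c)
Cs=cloud(s); 
E
```

```text
[571.41194103 186.75342311 301.36983314] [[-0.2091, 0.9779, 0.0007], [0.9779, 0.2091, 0.0019], [0.0017, 0.0011, -1.0]] 16.2833 [ 6.8 25.1 57.5  0.1 97.3 -5.3]
(-10, 10) 1013 x [15.6 15.9 16.3] y [-22.2  21.7] zmed -1.0
(20, 60) 1045 x [15.8 16.2 16.5] y [-16.6  16.1] zmed 36.0
(60, 105) 680 x [15.6 16.  18. ] y [-16.6  16.1] zmed 76.0
(118, 150) 260 x [22.  22.2 22.4] y [-21.7  21.5] zmed 132.0
z max [147.7 153.1]
v ext [73.4 93.5] 83.46
v ext [73.5 93.6] 83.58
v ext [73.5 93.6] 83.55
umin 576.9173658079163 plate [567.1 207. ]
rim c [0.63428617 0.20559277] 1801
```

View pics/m7.png

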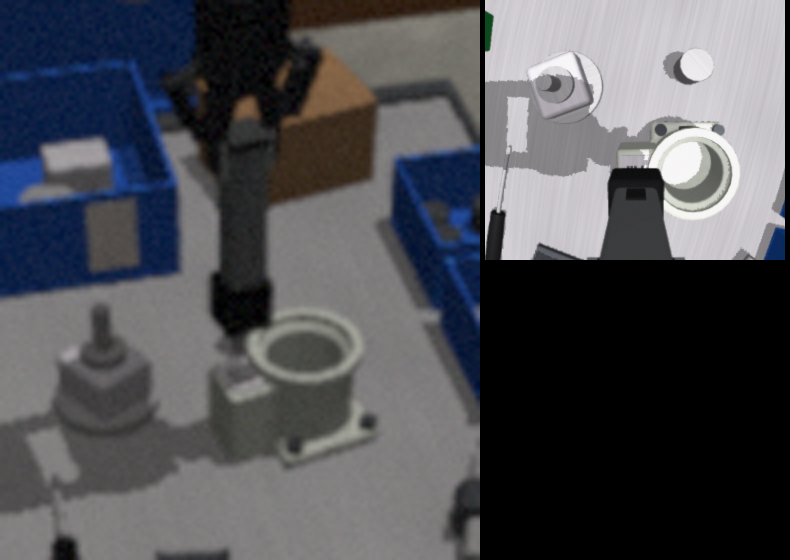

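The picture shows the head's square nose right above the boss plate in the side view at (240,370), with a clear gap to the rim. The plate works out at (570.3, 190.2). Going down to 4 cm and holding.

Call:
servo_tool:
  deltas: "0 0.3 0 3 0 0 0; 0 0.3 0 4 0 0 0; 0 0 0 4 0 0 0; 0 0 0 4 0 0 0; 0 0 0 3 0 0 0; 0 0 0 2 0 0 0; 0 0 0 1 0 0 0; 0 0 0 0 0 0 0"

```text
time_s: 17.0
position: [0.5712, 0.1882, 0.2795]
tool_rot: [[-0.21, 0.978, -0.001], [0.978, 0.21, 0.002], [0.002, -0.0, -1.0]]
ft_force: [-0.6, -0.1, -2.2]
grip_width: 0.0329
gripper_force: 71.6
```

Call:
servo_tool:
  deltas: "0 0 0 0 0 0 0; 0 0 0 0 0 0 0; 0 0 0 0 0 0 0; 0 0 0 0 0 0 0; 0 0 0 0 0 0 0; 0 0 0 0 0 0 0; 0 0 0 0 0 0 0; 0 0 0 0 0 0 0"

```text
time_s: 17.67
position: [0.5713, 0.1882, 0.2798]
tool_rot: [[-0.21, 0.978, -0.0], [0.978, 0.21, 0.002], [0.002, 0.0, -1.0]]
ft_force: [-0.9, 0.5, -2.9]
grip_width: 0.0331
gripper_force: 71.6
```

Call:
servo_tool:
  deltas: "0 0 0 0 0 0 0; 0 0 0 0 0 0 0; 0 0 0 0 0 0 0; 0 0 0 0 0 0 0; 0 0 0 0 0 0 0; 0 0 0 0 0 0 0; 0 0 0 0 0 0 0; 0 0 0 0 0 0 0"

```text
time_s: 18.33
position: [0.5712, 0.1882, 0.2797]
tool_rot: [[-0.21, 0.978, -0.0], [0.978, 0.21, 0.002], [0.002, 0.0, -1.0]]
ft_force: [-0.5, 0.2, -2.1]
grip_width: 0.0331
gripper_force: 71.5
```

Call:
servo_tool:
  deltas: "0 0 0 0 0 0 0; 0 0 0 0 0 0 0; 0 0 0 0 0 0 0; 0 0 0 0 0 0 0; 0 0 0 0 0 0 0; 0 0 0 0 0 0 0; 0 0 0 0 0 0 0; 0 0 0 0 0 0 0"

```text
time_s: 19.0
position: [0.5712, 0.1882, 0.2797]
tool_rot: [[-0.21, 0.978, -0.0], [0.978, 0.21, 0.002], [0.002, 0.0, -1.0]]
ft_force: [0.6, 0.7, -3.6]
grip_width: 0.0333
gripper_force: 71.5
```

```bash
python3 - <<'E'
from meas import *
p=env.get_image("wrist"); o=env.observe(); print(o["position"]*1e3,np.array(o["tool_rot"]).round(4).tolist(),o["time_s"])
C=wcloud(p); inhand(C,o)
s=env.get_image("side"); S=cloud(s).reshape(-1,3)*1e3
q=S[(np.hypot(S[:,0]-570,S[:,1]-190)<40)&(S[:,2]>105)&(S[:,2]<260)]
for a in range(110,180,10): 
    g=q[(q[:,2]>a)&(q[:,2]<a+10)]; print(a,len(g),end=" ")
E
```

```text
[571.2284526  188.19856922 279.74780742] [[-0.2102, 0.9777, -0.0003], [0.9777, 0.2102, 0.0018], [0.0018, 0.0001, -1.0]] 19.05
(-10, 10) 1013 x [15.6 16.  16.3] y [-22.   21.7] zmed -1.0
(20, 60) 1046 x [15.9 16.2 16.6] y [-16.4  16.3] zmed 36.0
(60, 105) 678 x [15.7 16.1 18. ] y [-16.5  16.1] zmed 76.0
(118, 150) 258 x [22.1 22.3 22.5] y [-21.6  21.2] zmed 132.0
z max [185.2 186.9]
110 0 120 19 130 35 140 37 150 30 160 45 170 32
```

```bash
python3 - <<'E'
import st; from plan import *
R,O=st.R,st.O
T=frame(102.1)@np.c_[[1,0,0],[0,-1,0],[0,0,-1]]
a=np.array([571.3,187.6,279.]); b=np.array([571.3,187.6,310]); c=np.array([526.4,62,370.])
rows(b,T,0,3,p0=a,R0=T); rows(c,T,0,8,p0=b,R0=T)
rows(O+R@[-66,0,87],R@G2,0,16,p0=c,R0=T)
E
```

```text
tcp in cradle [ 62.82022693 -51.66179762 316.99846511] F cradle [ 1.51293636  0.01620158 -1.40182453] [ 6.9 25.6 60.2  0.1 94.2 -5.2] 19.1
0 0.0 0.0 -10.3 0.0000 0.0000 0.0000; 0 0.0 0.0 -10.3 0.0000 0.0000 0.0000; 0 0.0 0.0 -10.3 0.0000 0.0000 0.0000
0 -14.2 -8.8 -7.5 0.0000 0.0000 0.0000; 0 -14.2 -8.8 -7.5 0.0000 0.0000 0.0000; 0 -14.2 -8.8 -7.5 0.0000 0.0000 0.0000; 0 -14.2 -8.8 -7.5 0.0000 0.0000 0.0000; 0 -14.2 -8.8 -7.5 0.0000 0.0000 0.0000; 0 -14.2 -8.8 -7.5 0.0000 0.0000 0.0000; 0 -14.2 -8.8 -7.5 0.0000 0.0000 0.0000; 0 -14.2 -8.8 -7.5 0.0000 0.0000 0.0000
0 -6.3 -4.6 10.1 -0.0096 0.0484 0.0232; 0 -6.9 -4.6 9.7 -0.0096 0.0484 0.0232; 0 -7.5 -4.5 9.4 -0.0096 0.0484 0.0232; 0 -8.0 -4.4 8.9 -0.0096 0.0484 0.0232; 0 -8.5 -4.3 8.5 -0.0096 0.0484 0.0232; 0 -9.0 -4.2 8.0 -0.0096 0.0484 0.0232; 0 -9.5 -4.0 7.5 -0.0096 0.0484 0.0232; 0 -9.9 -3.9 7.0 -0.0096 0.0484 0.0232
0 -10.4 -3.7 6.5 -0.0096 0.0484 0.0232; 0 -10.7 -3.5 6.0 -0.0096 0.0484 0.0232; 0 -11.1 -3.3 5.4 -0.0096 0.0484 0.0232; 0 -11.4 -3.1 4.8 -0.0096 0.0484 0.0232; 0 -11.7 -2.9 4.2 -0.0096 0.0484 0.0232; 0 -12.0 -2.7 3.6 -0.0096 0.0484 0.0232; 0 -12.2 -2.4 3.0 -0.0096 0.0484 0.0232; 0 -12.4 -2.1 2.4 -0.0096 0.0484 0.0232
```

Call:
servo_tool:
  deltas: "0 0 0 -7 0 0 0; 0 0 0 -12 0 0 0; 0 0 0 -12 0 0 0"

```text
time_s: 19.35
position: [0.5712, 0.1881, 0.3115]
tool_rot: [[-0.21, 0.978, -0.001], [0.978, 0.21, 0.002], [0.002, -0.0, -1.0]]
ft_force: [-0.5, -0.4, -2.8]
grip_width: 0.0336
gripper_force: 71.4
```

Call:
servo_tool:
  deltas: "0 -14.2 -8.8 -7.5 0 0 0; 0 -14.2 -8.8 -7.5 0 0 0; 0 -14.2 -8.8 -7.5 0 0 0; 0 -14.2 -8.8 -7.5 0 0 0; 0 -14.2 -8.8 -7.5 0 0 0; 0 -14.2 -8.8 -7.5 0 0 0; 0 -14.2 -8.8 -7.5 0 0 0; 0 -14.2 -8.8 -7.5 0 0 0"

```text
time_s: 20.02
position: [0.5259, 0.0615, 0.3716]
tool_rot: [[-0.21, 0.978, 0.001], [0.978, 0.21, 0.002], [0.002, 0.001, -1.0]]
ft_force: [0.3, -0.2, -2.6]
grip_width: 0.0331
gripper_force: 71.5
```

Call:
servo_tool:
  deltas: "0 -6.3 -4.6 10.1 -0.0096 0.0484 0.0232; 0 -6.9 -4.6 9.7 -0.0096 0.0484 0.0232; 0 -7.5 -4.5 9.4 -0.0096 0.0484 0.0232; 0 -8 -4.4 8.9 -0.0096 0.0484 0.0232; 0 -8.5 -4.3 8.5 -0.0096 0.0484 0.0232; 0 -9 -4.2 8 -0.0096 0.0484 0.0232; 0 -9.5 -4 7.5 -0.0096 0.0484 0.0232; 0 -9.9 -3.9 7 -0.0096 0.0484 0.0232"

```text
time_s: 20.68
position: [0.5006, 0.0047, 0.2901]
tool_rot: [[-0.029, 0.999, 0.031], [0.923, 0.015, 0.386], [0.385, 0.04, -0.922]]
ft_force: [0.5, -0.3, -3.7]
grip_width: 0.0338
gripper_force: 71.5
```

Call:
servo_tool:
  deltas: "0 -10.4 -3.7 6.5 -0.0096 0.0484 0.0232; 0 -10.7 -3.5 6 -0.0096 0.0484 0.0232; 0 -11.1 -3.3 5.4 -0.0096 0.0484 0.0232; 0 -11.4 -3.1 4.8 -0.0096 0.0484 0.0232; 0 -11.7 -2.9 4.2 -0.0096 0.0484 0.0232; 0 -12 -2.7 3.6 -0.0096 0.0484 0.0232; 0 -12.2 -2.4 3 -0.0096 0.0484 0.0232; 0 -12.4 -2.1 2.4 -0.0096 0.0484 0.0232"

```text
time_s: 21.35
position: [0.4753, -0.0528, 0.209]
tool_rot: [[0.126, 0.984, 0.128], [0.695, -0.18, 0.696], [0.708, 0.001, -0.706]]
ft_force: [0.2, -0.3, -3.1]
grip_width: 0.0332
gripper_force: 71.6
```

Call:
servo_tool:
  deltas: "0 0 0 0 0 0 0; 0 0 0 0 0 0 0; 0 0 0 0 0 0 0; 0 0 0 0 0 0 0"

```text
time_s: 21.68
position: [0.4755, -0.0515, 0.2097]
tool_rot: [[0.124, 0.984, 0.126], [0.697, -0.177, 0.695], [0.706, 0.002, -0.708]]
ft_force: [-0.2, 1.4, -3.8]
grip_width: 0.0334
gripper_force: 71.6
```

```bash
python3 - <<'E'
import st; from meas import *
print("rot err",Ro.from_matrix(np.array(st.o["tool_rot"]).T@st.R@G2).as_rotvec())
p=env.get_image("wrist"); inhand(wcloud(p),st.o)
E
```

```text
tcp in cradle [-66.54200741  -0.28731003  88.59199214] F cradle [ 3.59613777  0.49013537 -1.73063168] [-41.1  22.4  91.1  37.4  92.8 -38.1] 21.6833
rot err [0.00015813 0.00104447 0.00217458]
(-10, 10) 1001 x [15.6 15.9 16.3] y [-21.8  21.7] zmed -1.0
(20, 60) 1034 x [15.8 16.2 16.5] y [-16.3  16.2] zmed 37.0
(60, 105) 646 x [15.5 15.9 17.8] y [-16.6  16.3] zmed 76.0
(118, 150) 252 x [21.8 22.  22.2] y [-21.7  21.4] zmed 133.0
z max [144.7 150.3]
```

Call:
servo_tool:
  deltas: "0 -8 0 0.5 0 0 0; 0 -12 0 0.5 0 0 0; 0 -12 0 0.5 0 0 0; 0 -12 0 0 0 0 0; 0 -12 0 0 0 0 0; 0 -7 0 0 0 0 0; 0 -4 0 0 0 0 0; 0 0 0 0 0 0 0"

```text
time_s: 22.4
position: [0.4667, -0.098, 0.1596]
tool_rot: [[0.128, 0.984, 0.126], [0.694, -0.18, 0.697], [0.708, -0.002, -0.706]]
ft_force: [-0.2, 0.6, -2.6]
grip_width: 0.0331
gripper_force: 71.6
```

Call:
servo_tool:
  deltas: "0 -1.5 0 1.5 0 0 0; 0 -1 0 1.5 0 0 0; 0 -0.5 0 1.5 0 0 0; 0 0 0 0 0 0 0; 0 0 0 0 0 0 0"

```text
time_s: 22.82
position: [0.4671, -0.096, 0.1554]
tool_rot: [[0.126, 0.984, 0.126], [0.695, -0.179, 0.697], [0.708, 0.0, -0.706]]
ft_force: [0.9, -0.2, -0.3]
grip_width: 0.0331
gripper_force: 71.9
```

```bash
python3 st.py
```

```text
tcp in cradle [-6.01139968e+01  1.57205964e-02  1.82053092e+01] F cradle [ 0.18165545 -0.9324119  -0.20592358] [-45.6  27.9  92.7  35.3  89.5 -45.4] 22.8167
```

Call:
servo_tool:
  deltas: "0 -0.4 0 0.5 0 0 0; 0 0 0 0 0 0 0; 0.4 0 0 0 0 0 0; 0.7 0 0 0 0 0 0; 1 0 0 0 0 0 0; 1 0 0 0 0 0 0; 1 0 0 0 0 0 0; 1 0 0 0 0 0 0"

```text
time_s: 23.48
position: [0.467, -0.0962, 0.1543]
tool_rot: [[0.127, 0.984, 0.126], [0.695, -0.179, 0.696], [0.708, -0.001, -0.706]]
ft_force: [0.2, -0.2, 0.1]
grip_width: 0.0853
gripper_force: 0.0
```

Call:
servo_tool:
  deltas: "1 0 0 -5 0 0 0; 1 0 0 -15 0 0 0; 1 0 0 -20 0 0 0; 1 0 0 -20 0 0 0; 1 0 0 -20 0 0 0; 1 0 0 -20 0 0 0; 1 0 0 -15 0 0 0; 1 0 0 0 0 0 0"

```text
time_s: 24.15
position: [0.4527, -0.1785, 0.2371]
tool_rot: [[0.126, 0.984, 0.129], [0.697, -0.181, 0.694], [0.706, 0.003, -0.708]]
ft_force: [0.5, -0.8, -0.0]
grip_width: 0.0857
gripper_force: 0.0
```

Call:
servo_tool:
  deltas: "1 0 0 0 0 0 0; 1 0 0 0 0 0 0; 1 0 0 0 0 0 0; 1 0 0 0 0 0 0"

```text
time_s: 24.48
position: [0.4524, -0.1756, 0.2352]
tool_rot: [[0.127, 0.984, 0.125], [0.694, -0.178, 0.697], [0.708, -0.002, -0.706]]
ft_force: [0.3, 0.6, -0.5]
grip_width: 0.0853
gripper_force: 0.0
```

```bash
python3 - <<'E'
import st; from plan import *; from fit import wcloud
p=env.get_image("wrist"); C=wcloud(p); q=((C*1e3-st.O)@st.R).reshape(-1,3)
for a in(-90,-60,-20,20,70,90):
    s=q[(abs(q[:,0]-a)<3)&(abs(q[:,2]-35)<8)&(abs(q[:,1])<30)]; print(a,np.percentile(s[:,1],[1,99]) if len(s) else 0,np.median(s[:,2]) if len(s) else 0)
s=q[(abs(q[:,1])<12)&(q[:,2]>5)&(q[:,2]<43)&(q[:,0]<-80)&(q[:,0]>-115)]; print("tail x",np.percentile(s[:,0],[.3,5,50]))
s=env.get_image("side"); t=env.get_image("top")
c=np.zeros((560,790,3),np.uint8); c[:,:400]=cv2.resize(p["img"][...,::-1],(400,560)) if 0 else 0
c[:300,:400]=cv2.resize(p["img"][...,::-1],(400,300)); c[:300,400:780]=cv2.resize(s["img"][100:310,160:426,::-1],(380,300)); c[302:560,:344]=cv2.resize(t["img"][...,::-1],(344,258)); cv2.imwrite("pics/m8.png",c)
E
```

```text
tcp in cradle [-173.79525723    0.22727426   17.34729282] F cradle [ 0.82400558 -0.22027879  0.13575093] [-52.5  25.4  81.1  32.8 104.9 -42.7] 24.4833
-90 [-14.63630807  14.90647788] 32.97432168218444
-60 [-15.5021613   16.67469976] 33.21982434210587
-20 [-16.13809067  16.46229889] 33.69184372093457
20 [-16.27225029  16.75204413] 34.378473722410234
70 [-19.95846414  20.25828495] 41.041850110070826
90 [-21.99209028  19.94573028] 41.6162396888544
tail x [-103.76796781 -103.03603604 -101.89543564]
```

View pics/m8.png

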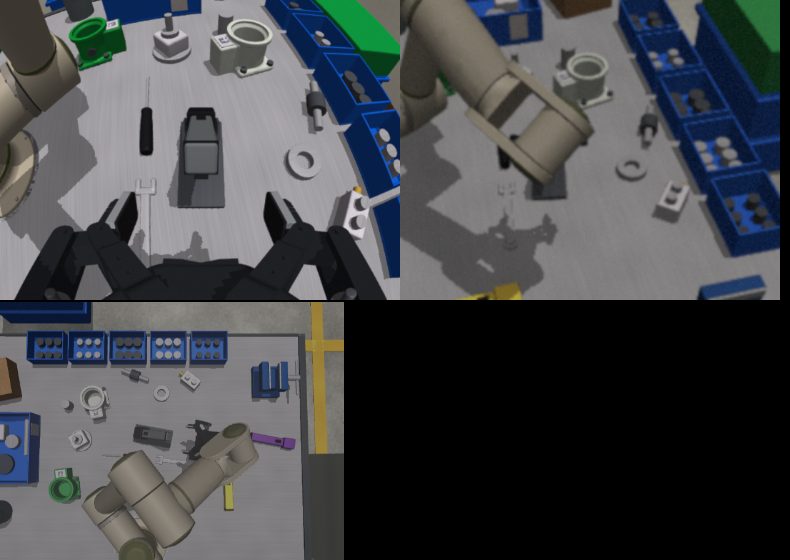

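The reader is seated again: in the wrist panel at (200,150) it lies square in the cradle, and its tail is at the same position as after the first seating (-102 mm). The gripper is clear and nothing else has moved.

```bash
python3 -c "
from rig import env
print(env.close_job())"
```

```text
the job is handed in; nothing more can be done
None
```

I seated the reader in the cradle, took it again by the tail, and held it straight down for about 2 s, about 4 cm over the middle of the mark plate. I then put it back against the stop, let go, and handed the job in at about 25 s; no verdict came back.

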